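Fetch the platter tray and hang the carriers on the drying tree

ROBOT

A 7-joint arm with a two-finger parallel gripper is mounted at the origin on the work surface. World frame = base frame: x ahead of the robot, y to its left, z up, the work surface at z = 0. Lengths are in m, angles in rad, forces in N, time in s.
With the tool pointing down it reaches from about 0.4 to 0.85 m from the base axis. Payload 10.4 kg.
Tool frame: the origin (TCP) lies between the finger pads; the fingertips stand 25 mm ahead of it and the grasp point (between the pads) lies 6 mm ahead of it; z points along the fingers, y is the line along which they close (so a half turn about z gives the same grasp; the last joint's range is limited). The gripper opens to 85 mm and grips with 20 to 120 N. Pads are 22 mm wide; open, the fingers measure 114 mm over their backs; the gripper's body (76 mm by 85 mm) begins 54 mm behind the grasp point. The pads swing forward as they close: fully open they stand 13 mm farther back than shut.
Start: joints at [1.299, 0.332, -0.065, 1.46, 0.022, 1.35, -0.088], TCP at [0.154, -0.606, 0.256] pointing down, gripper open.
Joint ranges: [-2.6, 2.6], [-0.5, 2.12], [-1.47, 1.34], [0.16, 2.42], [-1.27, 4.41], [0.06, 2.06], [-2.6, 2.6]. Speed limits (rad/s): [2.22, 2.22, 2.79, 2.79, 3.14, 3.14, 3.14].

INTERFACE

Orientations are given as a rotation vector (axis times angle).
In Python, from station import env, vision, job, finder gives the robot as it stands.
- The arm moves only by the tool step_arm, never from a script. Its argument "targets" is a list of rows, each an object with "claw": the closure in counts, from 0 (fully open) to 255 (shut); "delta_pos": the shift along the tool's x, y, z in mm, a list of three; "rotation": the turn, a rotation vector about the tool's x, y, z in degrees, a list of three. In form: [{"claw": claw, "delta_pos": [tx, ty, tz], "rotation": [ax, ay, az]}, ...]. A call has 1 to 12 rows; each row shifts and turns the commanded pose from where the row before left it, along the tool's axes as they then stand; what a row does not reach is not made up. A row lasts 1/10 s, in which the tool goes at most 50 mm and 8.59 degrees, less where a joint would pass 70% of its speed; a pose out of reach is approached as far as the arm can. A call with a gripper value outside its range is refused whole. The fingers move at their own pace and stop on an object; "newtons" is the grip in N (left out, the last holds). Time passes only in rows, so rows that do not move let the fingers close. It gives the time, the measured TCP pose, the force, the opening and the grip force at its end, in the units of the state.
- env.read_state(): the state, without advancing time (a new reading comes with each control period).
- vision.snapshot(name): name is "scene" or "side" or "wrist"; returns the picture (400x640x3 uint8, red, green, blue); there is no depth.
- vision.get_calibration(name): a dict with "intrinsics" (3x3 intrinsics, pixels), "world_from_camera" (4x4, takes a point from camera to world coordinates). Camera axes: x right, y up, looking along -z (the intrinsics and any distortion apply to the point x, -y, -z); pixel columns grow to the right and rows downward; lengths in m; the calibration is good to about 2 mm. A picture is of the moment at which its call begins: read the wrist's pose just before it. get_calibration takes no time and is no camera call; for the wrist camera it gives the pose at the moment of the call.
- job.hand_in(): hands the job in; it is judged then, once.
Trained networks look in the newest picture that a camera, given by its name, has taken for a name from the list of things; names that differ only in an ending like _2 or _b are one class to them, and where a whole thing is asked for, a point or a joint stands for the part that bears it (a point fixed in the world has none). Each returns a list of dicts, best first, with "p" (0 to 1); they miss things now and then, are a little off and sometimes report something else, mostly with a low value. They report only what shows in the picture. A call takes as long as a camera call. They do not tell look-alikes from the thing itself.
- finder.cut_out(camera, thing): "pixels" (400x640 bool, what is visible of it) and "position" ([column, row] in pixels, amid what is visible of it).
The state is a dict: "time": time; "q": joint angles; "joint_vel": joint speeds; "joint_efforts": joint torques, N m; "tcp_pos": TCP position; "eef_rot": TCP orientation; "wrist_force": force on the tool from outside, world axes, zero at the start; "ft_torque": the same for the moment, N m; "gripper_width": finger opening in m; "finger_force": force on a finger pad.
Only numpy, scipy, OpenCV 4.12 (cv2) and the standard library are available. Lean on these libraries where they do the work, as an engineer would, in place of code of your own. Each camera call takes 0.05 s, during which the arm holds its last target. There are 200 camera calls.

TASK

First hook the far wall of the black tray and slide it along the bench towards you, without lifting it, until the whole of its near side rests squarely against the aluminium stop rail; only then turn the tree so that a free branch points over the tongue of its base, the loading side. Hang every platter carrier from the tray by its window on a branch of its own, each while that branch is on the loading side, turning the tree between them and never reaching in to set a carrier elsewhere on it. The carrier already hanging stays on the tree, the other things on the bench stay where they are, and in the end the tray must still be against the rail.

Things in the scene. Friction and masses are not known exactly. Their poses are not given: they have to be found in the camera images.
- tray: Black open tray 150 (x) x 290 (y) x 35 mm high, walls and floor 5 mm, three dividers along x make four compartments, centres at y = -107, -36, +36, +107 mm. About 0.6 kg, slides on the bench. The carriers stand in its near half, the far half is empty. Origin: centre of its underside; outer face of the far wall at x = +75 mm, of the near wall at -75 mm.
- rail: Fixed aluminium stop rail on the bench between robot and tray, 12 (x) x 460 (y) x 12 mm high. Origin: centre of its underside; its +x points away from the robot, to the tray. With the tray against it the tray's origin is at x = +81 mm in the rail's frame. (The thin grey pad beneath is decoration.)
- dock: Fixed round grey base of the tree, 150 mm diameter, 12 mm thick, with a tongue on the robot's side along its own -x that bears a black mark: the loading side. Origin: centre of its underside, on the tree's axis.
- load (a point): The loading point: fixed, above the dock's tongue, 86 mm from the tree's axis along the dock's -x, 165 mm above the bench. A branch faces the loading side when its seat is here.
- tree: Turning tree: post, hub and five level steel branches at 72 degrees. Origin on its vertical axis at bench height. Turns without end; light friction (0.08 N m) holds it where left. Branch k points along its own -x turned k x 72 degrees counterclockwise from above. On the hub a black bar knob to turn it by: 50 mm along the tree's x, 16 mm along its y, 183 to 215 mm above the bench.
- branch0 (a point): Seat of branch 0: on top of the bar, 86 mm from the tree's axis, 169 mm above the bench; turns with the tree. The branch is an 8 mm round bar; the seat lies between a collar (20 mm diameter, 61 to 67 mm from the axis) and the end (115 to 123 mm), turned up to 183 mm above the bench. Taken by carrier0 at the start.
- branch1 (a point): Seat of branch 1: on top of the bar, 86 mm from the tree's axis, 169 mm above the bench; turns with the tree. The branch is an 8 mm round bar; the seat lies between a collar (20 mm diameter, 61 to 67 mm from the axis) and the end (115 to 123 mm), turned up to 183 mm above the bench. Free at the start.
- branch2 (a point): Seat of branch 2: on top of the bar, 86 mm from the tree's axis, 169 mm above the bench; turns with the tree. The branch is an 8 mm round bar; the seat lies between a collar (20 mm diameter, 61 to 67 mm from the axis) and the end (115 to 123 mm), turned up to 183 mm above the bench. Free at the start.
- branch3 (a point): Seat of branch 3: on top of the bar, 86 mm from the tree's axis, 169 mm above the bench; turns with the tree. The branch is an 8 mm round bar; the seat lies between a collar (20 mm diameter, 61 to 67 mm from the axis) and the end (115 to 123 mm), turned up to 183 mm above the bench. Free at the start.
- branch4 (a point): Seat of branch 4: on top of the bar, 86 mm from the tree's axis, 169 mm above the bench; turns with the tree. The branch is an 8 mm round bar; the seat lies between a collar (20 mm diameter, 61 to 67 mm from the axis) and the end (115 to 123 mm), turned up to 183 mm above the bench. Free at the start.
- carrier0: Upright hanger for one disk platter, 0.15 kg: aluminium foot 36 (x) x 58 (y) x 8 mm; bright 48 mm platter in the y-z plane, its top 60 mm up; posts at y = +-26.5 mm; top bar 10 x 58 mm, 107 to 113 mm up; grey grip tab 12 (x) x 18 (y) mm in the middle, 113 to 147 mm up. Origin: centre of the foot's underside. Hangs on branch 0 at the start.
- eye0 (a point): Middle of the underside of carrier0's top bar, 107 mm above its origin: top of the window through which a branch passes along the carrier's x; the window is 48 mm wide between the posts and 47 mm high (60 to 107 mm up). It lies on a branch's seat when hung, the origin then 62 mm above the bench.
- carrier1: Upright hanger for one disk platter, 0.15 kg: aluminium foot 36 (x) x 58 (y) x 8 mm; bright 48 mm platter in the y-z plane, its top 60 mm up; posts at y = +-26.5 mm; top bar 10 x 58 mm, 107 to 113 mm up; grey grip tab 12 (x) x 18 (y) mm in the middle, 113 to 147 mm up. Origin: centre of the foot's underside. If present, starts in the tray, compartment y = -107 mm.
- eye1 (a point): Middle of the underside of carrier1's top bar, 107 mm above its origin: top of the window through which a branch passes along the carrier's x; the window is 48 mm wide between the posts and 47 mm high (60 to 107 mm up). It lies on a branch's seat when hung, the origin then 62 mm above the bench.
- carrier2: Upright hanger for one disk platter, 0.15 kg: aluminium foot 36 (x) x 58 (y) x 8 mm; bright 48 mm platter in the y-z plane, its top 60 mm up; posts at y = +-26.5 mm; top bar 10 x 58 mm, 107 to 113 mm up; grey grip tab 12 (x) x 18 (y) mm in the middle, 113 to 147 mm up. Origin: centre of the foot's underside. If present, starts in the tray, compartment y = -36 mm.
- eye2 (a point): Middle of the underside of carrier2's top bar, 107 mm above its origin: top of the window through which a branch passes along the carrier's x; the window is 48 mm wide between the posts and 47 mm high (60 to 107 mm up). It lies on a branch's seat when hung, the origin then 62 mm above the bench.
- carrier3: Upright hanger for one disk platter, 0.15 kg: aluminium foot 36 (x) x 58 (y) x 8 mm; bright 48 mm platter in the y-z plane, its top 60 mm up; posts at y = +-26.5 mm; top bar 10 x 58 mm, 107 to 113 mm up; grey grip tab 12 (x) x 18 (y) mm in the middle, 113 to 147 mm up. Origin: centre of the foot's underside. If present, starts in the tray, compartment y = 36 mm.
- eye3 (a point): Middle of the underside of carrier3's top bar, 107 mm above its origin: top of the window through which a branch passes along the carrier's x; the window is 48 mm wide between the posts and 47 mm high (60 to 107 mm up). It lies on a branch's seat when hung, the origin then 62 mm above the bench.
- carrier4: Upright hanger for one disk platter, 0.15 kg: aluminium foot 36 (x) x 58 (y) x 8 mm; bright 48 mm platter in the y-z plane, its top 60 mm up; posts at y = +-26.5 mm; top bar 10 x 58 mm, 107 to 113 mm up; grey grip tab 12 (x) x 18 (y) mm in the middle, 113 to 147 mm up. Origin: centre of the foot's underside. If present, starts in the tray, compartment y = 107 mm.
- eye4 (a point): Middle of the underside of carrier4's top bar, 107 mm above its origin: top of the window through which a branch passes along the carrier's x; the window is 48 mm wide between the posts and 47 mm high (60 to 107 mm up). It lies on a branch's seat when hung, the origin then 62 mm above the bench.
- drive: Bystander: opened hard disk drive, 100 x 70 x 12 mm, lying on the bench.
- driver: Bystander: screwdriver lying on the bench, 160 mm long.
- jar: Bystander: small jar, 60 mm diameter, 70 mm high.
Things that resemble listed ones, but are neither listed nor needed, are in the scene too. What is shaped like the carrier2 but red is not meant.

How it is judged:
On the way, in this order (a step that is already met when the one before it is completed fails the run):
1. the fingers have hooked the far wall of the tray (x of the grasp point in the frame of tray above 0.055 m and contact force between the fingers and tray above 0.5 N), for 0.1 s.
2. the tray has been slid squarely against the stop rail (x of tray in the frame of rail between 0.07 and 0.088 m and y of tray in the frame of rail between -0.085 and 0.085 m and angle between the x axis of tray and the x axis of rail, either way round below 0.08 rad and height (world z) of tray below 0.006 m and linear speed of tray below 0.02 m/s), for 0.2 s.
3. a free branch has been turned to the loading side (horizontal distance between any of branch1, branch2, branch3, branch4 and load below 0.022 m), for 0.2 s.
At the end, for the whole second after the job is handed in: The tray stands flat against the stop rail (gap under 7 mm, square within 4.5 degrees, between the rail's ends); every carrier, the first one included, hangs at rest and upright (within 17 degrees) on its own branch, the middle of its bar within 32 mm of the seat (all of step 2 and (distance between eye0 and branch0 below 0.032 m or distance between eye0 and branch1 below 0.032 m or distance between eye0 and branch2 below 0.032 m or distance between eye0 and branch3 below 0.032 m or distance between eye0 and branch4 below 0.032 m) and angle between each of carrier0, carrier1, carrier2, carrier3, carrier4's own z axis and vertical below 0.3 rad and linear speed of each of carrier0, carrier1, carrier2, carrier3, carrier4 below 0.04 m/s and (distance between eye1 and branch0 below 0.032 m or distance between eye1 and branch1 below 0.032 m or distance between eye1 and branch2 below 0.032 m or distance between eye1 and branch3 below 0.032 m or distance between eye1 and branch4 below 0.032 m) and (distance between eye2 and branch0 below 0.032 m or distance between eye2 and branch1 below 0.032 m or distance between eye2 and branch2 below 0.032 m or distance between eye2 and branch3 below 0.032 m or distance between eye2 and branch4 below 0.032 m) and (distance between eye3 and branch0 below 0.032 m or distance between eye3 and branch1 below 0.032 m or distance between eye3 and branch2 below 0.032 m or distance between eye3 and branch3 below 0.032 m or distance between eye3 and branch4 below 0.032 m) and (distance between eye4 and branch0 below 0.032 m or distance between eye4 and branch1 below 0.032 m or distance between eye4 and branch2 below 0.032 m or distance between eye4 and branch3 below 0.032 m or distance between eye4 and branch4 below 0.032 m)); the robot touches nothing.
It fails at once if the tray is lifted off the bench (height (world z) of tray above 0.025 m).
It fails at once if a carrier is set on the tree by the fingers away from the loading side ((contact force between the fingers and carrier1 above 0.5 N and contact force between carrier1 and tree above 0.5 N and horizontal distance between carrier1 and load above 0.075 m) or (contact force between the fingers and carrier2 above 0.5 N and contact force between carrier2 and tree above 0.5 N and horizontal distance between carrier2 and load above 0.075 m) or (contact force between the fingers and carrier3 above 0.5 N and contact force between carrier3 and tree above 0.5 N and horizontal distance between carrier3 and load above 0.075 m) or (contact force between the fingers and carrier4 above 0.5 N and contact force between carrier4 and tree above 0.5 N and horizontal distance between carrier4 and load above 0.075 m)).
It fails at once if the drive is disturbed (distance of drive from where it was at the start of the episode above 0.03 m).
It fails at once if the driver is disturbed (distance of driver from where it was at the start of the episode above 0.03 m).
It fails at once if the jar is disturbed (distance of jar from where it was at the start of the episode above 0.03 m).
Of carrier1, carrier2, carrier3, carrier4 only 3 to 4 are there at a start; the rules pass over those that are not, and their reading is None.
At some moment in a run one of tray may be knocked a few centimetres aside while the robot is not near it.
It also fails if it takes over 210 s, if anything falls off the work surface, if the arm or the gripper's body presses on something with over 40 N, if the wrist force passes 120 N, or if a joint passes its speed limit or range.

## Working session

There is one attempt and no reset: what is moved stays moved. The work goes in short steps, Python scripts to look and compute and a tool call to move; the robot and the scene stay as the last step left them, time stands still between calls to the robot, and variables do not carry over. Pictures are saved under pics/ and viewed, at most 14 in all, crops included, and the job is handed in when it is done.

Besides the shell and the picture viewer there is one more tool, called after ">>>" by a JSON object that holds its "fn" and its "kwargs". step_arm: Moves the arm, as the interface text tells. Its arguments: {"type":"object","properties":{"targets":{"type":"array"},"newtons":{"type":"number"}},"required":["targets"]}

```bash
ls; mkdir -p pics; cat > h.py <<'E'
import numpy as np, cv2
from scipy.spatial.transform import Rotation as R
from station import env, vision, job, finder
def cal(n):
    c=vision.get_calibration(n); return np.array(c["intrinsics"]),np.array(c["world_from_camera"])
def ray(n,px,z,c=None):
    K,T=c or cal(n); px=np.atleast_2d(np.array(px,float))
    d=np.c_[(px[:,0]-K[0,2])/K[0,0],-(px[:,1]-K[1,2])/K[1,1],-np.ones(len(px))]@T[:3,:3].T
    o=T[:3,3]; return o+d*((z-o[2])/d[:,2])[:,None]
def proj(n,P,c=None):
    K,T=c or cal(n); P=np.atleast_2d(np.array(P,float)); p=(P-T[:3,3])@T[:3,:3]
    return np.c_[K[0,2]+K[0,0]*p[:,0]/-p[:,2],K[1,2]-K[1,1]*p[:,1]/-p[:,2]]
def snap(n,f=None):
    im=vision.snapshot(n)
    if f: cv2.imwrite(f"pics/{f}.png",im[:,:,::-1])
    return im
E
python3 - <<'E'
from h import *
s=env.read_state()
print({k:np.round(v,3) for k,v in s.items()})
a=snap("scene");b=snap("side")
for n in("scene","side"):
    c=vision.get_calibration(n);print(n,c.keys(),np.round(c["intrinsics"],1).tolist(),np.round(c["world_from_camera"],3).tolist())
cv2.imwrite("pics/scene0.png",a[:,:,::-1]);cv2.imwrite("pics/side0.png",b[:,:,::-1])
for n in("scene","side"):
  for t in("tray","rail","dock","tree","carrier0"):
    for r in finder.cut_out(n,t)[:6]:
        ys,xs=np.where(r["pixels"]);print(n,t,round(r["p"],2),np.round(r["position"]),xs.min(),xs.max(),ys.min(),ys.max())
E
```

```text
pics
{'time': np.float64(0.0), 'q': array([ 1.299,  0.333, -0.065,  1.461,  0.022,  1.35 , -0.088]), 'joint_vel': array([-0.001,  0.001,  0.001, -0.   , -0.   , -0.002,  0.   ]), 'joint_efforts': array([-0.0000e+00, -6.2544e+01,  4.9000e-02, -3.9161e+01,  1.6000e-02,
        1.0000e-02, -0.0000e+00]), 'tcp_pos': array([ 0.154, -0.605,  0.256]), 'eef_rot': array([-3.116, -0.39 ,  0.   ]), 'wrist_force': array([ 0.942, -0.498, -0.308]), 'ft_torque': array([-0.063, -0.019,  0.037]), 'finger_force': np.float64(0.0), 'gripper_width': np.float64(0.085)}
scene dict_keys(['intrinsics', 'world_from_camera']) [[385.4, 0.0, 318.0], [0.0, 385.4, 205.3], [0.0, 0.0, 1.0]] [[0.828, -0.31, 0.468, 1.119], [0.561, 0.474, -0.679, -0.862], [-0.011, 0.824, 0.566, 0.817], [0.0, 0.0, 0.0, 1.0]]
side dict_keys(['intrinsics', 'world_from_camera']) [[472.1, 0.0, 320.7], [0.0, 472.1, 198.1], [0.0, 0.0, 1.0]] [[0.88, 0.355, -0.316, 0.133], [-0.475, 0.646, -0.597, -0.807], [-0.008, 0.675, 0.737, 1.07], [0.0, 0.0, 0.0, 1.0]]
scene tray 0.56 [312. 261.] 255 351 219 295
scene rail 0.75 [255. 248.] 216 308 201 276
scene dock 0.93 [360. 189.] 334 381 180 201
scene dock 0.18 [312. 259.] 254 351 219 295
scene carrier0 0.97 [305. 236.] 296 312 210 249
scene carrier0 0.95 [288. 246.] 279 298 220 262
scene carrier0 0.89 [203. 238.] 192 215 211 255
scene carrier0 0.88 [362. 283.] 349 370 256 305
scene carrier0 0.61 [340. 168.] 337 345 147 179
scene carrier0 0.58 [271. 257.] 262 282 231 274
side tray 0.85 [358. 240.] 307 400 198 297
side rail 0.96 [302. 275.] 257 337 208 336
side dock 0.6 [275. 159.] 248 296 142 179
side tree 0.77 [270. 121.] 235 307 102 156
side carrier0 0.91 [427. 220.] 414 440 195 235
side carrier0 0.86 [331. 226.] 327 341 206 246
side carrier0 0.79 [356. 272.] 345 365 245 288
side carrier0 0.77 [279. 325.] 264 292 302 338
side carrier0 0.72 [359. 244.] 307 401 199 296
side carrier0 0.59 [253. 152.] 243 262 122 163
```

```bash
python3 - <<'E'
import cv2
a=cv2.imread("pics/scene0.png")[120:320,180:400];b=cv2.imread("pics/side0.png")[90:350,210:450]
a=cv2.resize(a,None,fx=3.5,fy=3,interpolation=2)[:, :770]
cv2.imwrite("pics/sc_c.png",cv2.resize(cv2.imread("pics/scene0.png")[120:320,180:400],None,fx=3,fy=3,interpolation=2))
cv2.imwrite("pics/sd_c.png",cv2.resize(b,(552,598),interpolation=2))
E
```

```text
(no output)
```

View pics/sc_c.png

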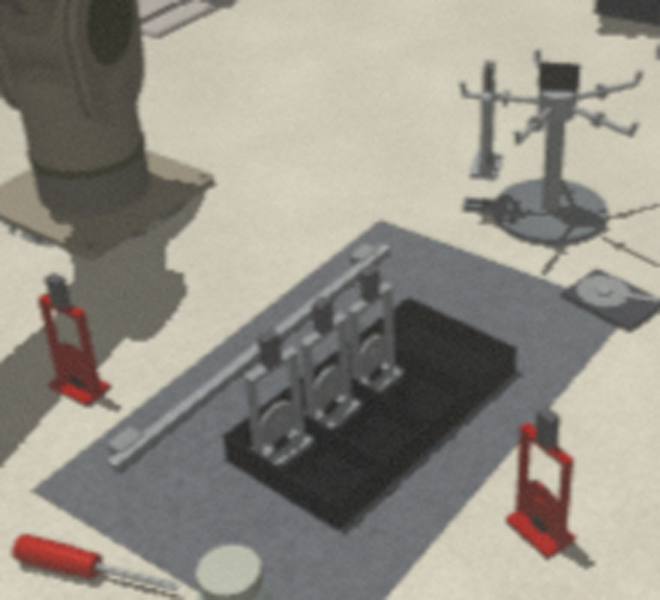

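View pics/sd_c.png

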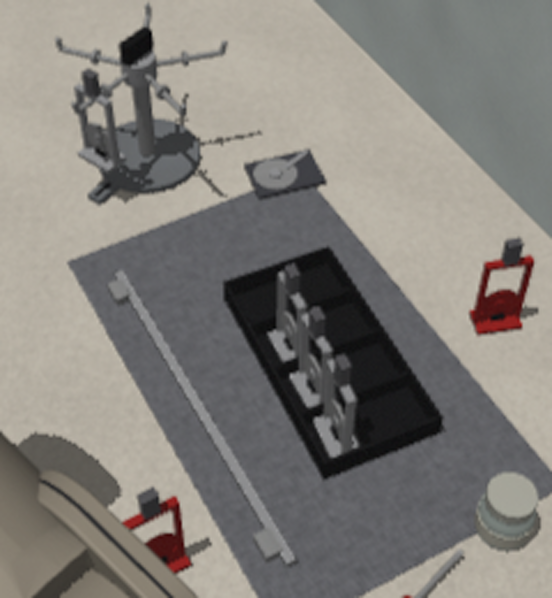

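Scene picture: black tray amid (312,261), with three grey carriers (288,246), (305,236), (271,257). The rail is at (255,248), and the tree's dock at (360,189) with the hanging carrier at (340,168). Look-alikes are two red carriers at (203,238) and (362,283), which I won't touch. The fourth compartment (far +y) looks empty.

```bash
python3 - <<'E'
from h import *
S=lambda l:np.array(l)/3+[180,120]
D=lambda l:np.array(l)/2.3+[210,90]
p=lambda *a:print(*[np.round(x,3).tolist() if not isinstance(x,str) else x for x in a])
p("tray sc",ray("scene",S([(412,298),(517,345),(345,518),(225,435)]),.035)[:,:2])
p("tray sd",ray("side",D([(225,285),(330,248),(441,420),(325,468)]),.035)[:,:2])
p("rail sc",ray("scene",S([(388,247),(115,465)]),.012)[:,:2])
p("rail sd",ray("side",D([(122,272),(290,562)]),.012)[:,:2])
t=ray("scene",S([(462,85),(537,55),(640,78),(635,130),(520,138)]),.183)[:,:2];p("tips sc",t)
t2=ray("side",D([(148,8),(58,42),(76,105),(183,125),(224,45)]),.183)[:,:2];p("tips sd",t2)
for q in(t,t2): (x,y),r=cv2.minEnclosingCircle(q.astype(np.float32));p("circ",np.array([x,y,r]))
p("tongue sc",ray("scene",S([(465,205)]),.012)[:,:2]);p("tongue sd",ray("side",D([(97,195)]),.012)[:,:2])
p("dock c",ray("scene",S([(553,212)]),.012)[:,:2],ray("side",D([(148,157)]),.012)[:,:2])
p("tabs sc",ray("scene",S([(271,335),(323,303),(371,272)]),.147)[:,:2])
p("tabs sd",ray("side",D([(342,358),(316,310),(291,268)]),.147)[:,:2])
p("red",ray("scene",S([(78,388),(540,535)]),.004)[:,:2])
p("drive",ray("scene",S([(612,297)]),.01)[:,:2],"jar",ray("scene",S([(228,565)]),.07)[:,:2])
p("knob",ray("scene",S([(540,63),(578,66)]),.215)[:,:2],ray("side",D([(122,45),(150,30)]),.215)[:,:2])
E
```

```text
tray sc [[0.519, 0.003], [0.661, -0.005], [0.655, -0.304], [0.493, -0.283]]
tray sd [[0.514, -0.007], [0.662, -0.016], [0.635, -0.302], [0.489, -0.292]]
rail sc [[0.417, 0.1], [0.413, -0.357]]
rail sd [[0.415, 0.095], [0.407, -0.36]]
tips sc [[0.437, 0.237], [0.472, 0.363], [0.612, 0.373], [0.665, 0.246], [0.564, 0.158]]
tips sd [[0.598, 0.381], [0.46, 0.369], [0.432, 0.235], [0.533, 0.135], [0.652, 0.255]]
circ [0.55, 0.274, 0.119]
circ [0.539, 0.265, 0.13]
tongue sc [[0.445, 0.236]]
tongue sd [[0.442, 0.242]]
dock c [[0.55, 0.284]] [[0.536, 0.279]]
tabs sc [[0.528, -0.241], [0.538, -0.175], [0.546, -0.107]]
tabs sd [[0.534, -0.243], [0.543, -0.173], [0.55, -0.107]]
red [[0.288, -0.292], [0.799, -0.199]]
drive [[0.694, 0.161]] jar [[0.627, -0.423]]
knob [[0.519, 0.283], [0.561, 0.3]] [[0.518, 0.28], [0.563, 0.292]]
```

>>> {"fn": "step_arm", "kwargs": {"targets": [{"claw": 0,"delta_pos": [40,-19,0],"rotation": [0,0,0]},{"claw": 0,"delta_pos": [40,-19,0],"rotation": [0,0,0]},{"claw": 0,"delta_pos": [40,-19,0],"rotation": [0,0,0]},{"claw": 0,"delta_pos": [40,-19,0],"rotation": [0,0,0]},{"claw": 0,"delta_pos": [40,-19,0],"rotation": [0,0,0]},{"claw": 0,"delta_pos": [40,-19,0],"rotation": [0,0,0]},{"claw": 0,"delta_pos": [40,-19,0],"rotation": [0,0,0]},{"claw": 0,"delta_pos": [40,-19,0],"rotation": [0,0,0]},{"claw": 0,"delta_pos": [40,-19,0],"rotation": [0,0,0]},{"claw": 0,"delta_pos": [40,-19,0],"rotation": [0,0,0]},{"claw": 0,"delta_pos": [40,-19,0],"rotation": [0,0,0]},{"claw": 0,"delta_pos": [40,-19,0],"rotation": [0,0,0]}]}}

```text
time: 1.8
tcp_pos: [0.5642, -0.2654, 0.2565]
eef_rot: [3.117, 0.389, 0.001]
wrist_force: [-0.0, -0.8, 0.8]
gripper_width: 0.0854
finger_force: 0.0
```

>>> {"fn": "step_arm", "kwargs": {"targets": [{"claw": 0,"delta_pos": [40,-19,0],"rotation": [0,0,0]},{"claw": 0,"delta_pos": [40,-19,0],"rotation": [0,0,0]},{"claw": 0,"delta_pos": [40,-19,0],"rotation": [0,0,0]},{"claw": 0,"delta_pos": [40,-19,0],"rotation": [0,0,0]},{"claw": 0,"delta_pos": [0,0,0],"rotation": [0,0,6.3]},{"claw": 0,"delta_pos": [0,0,0],"rotation": [0,0,6.3]},{"claw": 0,"delta_pos": [0,0,0],"rotation": [0,0,6.3]},{"claw": 0,"delta_pos": [0,0,0],"rotation": [0,0,0]},{"claw": 0,"delta_pos": [0,0,0],"rotation": [0,0,0]}]}}

```text
time: 2.7
tcp_pos: [0.6993, -0.1536, 0.2563]
eef_rot: [3.139, -0.122, -0.0]
wrist_force: [-0.6, 1.0, -0.0]
gripper_width: 0.0851
finger_force: 0.0
```

```bash
cat >> h.py <<'E'
def goto(p,yaw=None):
    """tool-frame shift (mm) from the measured pose to p, then turn about tool z (deg)"""
    s=env.read_state(); r=R.from_rotvec(s["eef_rot"]); M=r.as_matrix()
    y0=np.arctan2(M[1,0],M[0,0])
    print("tcp",np.round(s["tcp_pos"],4),"yaw",round(y0,4),"tilt",np.round(M[:2,2],3),"t",round(float(s["time"]),2),"w",round(float(s["gripper_width"]),3))
    if p is not None: print("shift",np.round(1000*(np.array(p)-s["tcp_pos"])@M,1))
    if yaw is not None: print("turn z",round(-np.degrees(yaw-y0),2))
E
python3 - <<'E'
from h import *
goto([.70,-.155,.03],-.085)
snap("wrist","w1")
for t in("tray","rail"):
    for r in finder.cut_out("wrist",t)[:2]: print(t,round(r["p"],2),r["position"])
print(cal("wrist")[1].round(3).tolist())
E
```

```text
tcp [ 0.6993 -0.1536  0.2563] yaw -0.0779 tilt [-0. -0.] t 2.7 w 0.085
shift [  0.8   1.3 226.3]
turn z 0.41
tray 0.66 [311.0, 238.3]
tray 0.63 [542.6, 213.9]
[[-0.079, 0.957, 0.28, 0.77], [-0.997, -0.076, -0.021, -0.16], [0.001, -0.281, 0.96, 0.374], [0.0, 0.0, 0.0, 1.0]]
```

View pics/w1.png

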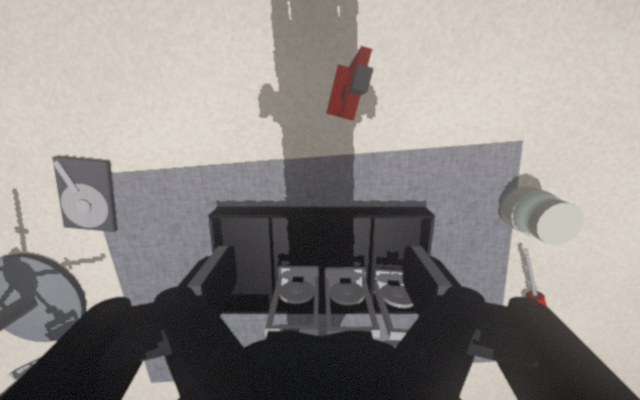

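Far wall's outer top edge runs from (211,208) to (433,208), parallel to the gripper. Jar, drive and red carrier are clear of it.

```bash
python3 - <<'E'
from h import *
print(ray("wrist",[(210,208),(433,208)],.035).round(4))
print(ray("wrist",[(349,115),(555,225),(85,195),(540,305)],.01).round(3))
E
```

```text
[[ 0.67   -0.0147  0.035 ]
 [ 0.6478 -0.2947  0.035 ]]
[[ 0.768 -0.197  0.01 ]
 [ 0.601 -0.473  0.01 ]
 [ 0.694  0.159  0.01 ]
 [ 0.471 -0.471  0.01 ]]
```

>>> {"fn": "step_arm", "kwargs": {"targets": [{"claw": 0,"delta_pos": [0,0,45],"rotation": [0,0,0]},{"claw": 0,"delta_pos": [0,0,45],"rotation": [0,0,0]},{"claw": 0,"delta_pos": [0,0,45],"rotation": [0,0,0]},{"claw": 0,"delta_pos": [0,0,45],"rotation": [0,0,0]},{"claw": 0,"delta_pos": [0,0,30],"rotation": [0,0,0]},{"claw": 0,"delta_pos": [0,0,16],"rotation": [0,0,0]},{"claw": 0,"delta_pos": [0,0,0],"rotation": [0,0,0]},{"claw": 0,"delta_pos": [-8,0,0],"rotation": [0,0,0]},{"claw": 0,"delta_pos": [-8,0,0],"rotation": [0,0,0]},{"claw": 0,"delta_pos": [-6,0,0],"rotation": [0,0,0]},{"claw": 0,"delta_pos": [-4,0,0],"rotation": [0,0,0]},{"claw": 0,"delta_pos": [-4,0,0],"rotation": [0,0,0]}]}}

```text
time: 4.05
tcp_pos: [0.6693, -0.1512, 0.0311]
eef_rot: [3.139, -0.127, 0.001]
wrist_force: [0.0, 0.1, 0.1]
gripper_width: 0.0855
finger_force: 0.0
```

>>> {"fn": "step_arm", "kwargs": {"targets": [{"claw": 0,"delta_pos": [-4,0,0],"rotation": [0,0,0]},{"claw": 0,"delta_pos": [-4,0,0],"rotation": [0,0,0]},{"claw": 0,"delta_pos": [-5,0,0],"rotation": [0,0,0]},{"claw": 0,"delta_pos": [-5,0,0],"rotation": [0,0,0]},{"claw": 0,"delta_pos": [-5,0,0],"rotation": [0,0,0]},{"claw": 0,"delta_pos": [-5,0,0],"rotation": [0,0,0]},{"claw": 0,"delta_pos": [-5,0,0],"rotation": [0,0,0]}]}}

```text
time: 4.75
tcp_pos: [0.6372, -0.1483, 0.0305]
eef_rot: [-3.139, 0.127, -0.004]
wrist_force: [4.6, -0.1, -3.6]
gripper_width: 0.0854
finger_force: 2.5
```

```bash
python3 - <<'E'
from h import *
goto([.579,-.145,.03],-.013)
a=snap("side")
b=snap("scene")
cv2.imwrite("pics/p2.png",np.hstack([cv2.resize(a[130:350,230:450],(400,400)),cv2.resize(b[180:320,200:360],(400,400))])[:,:,::-1])
E
```

```text
tcp [ 0.6372 -0.1483  0.0305] yaw -0.0808 tilt [ 0.002 -0.   ] t 4.75 w 0.085
shift [-58.3   1.4   0.4]
turn z -3.89
```

View pics/p2.png

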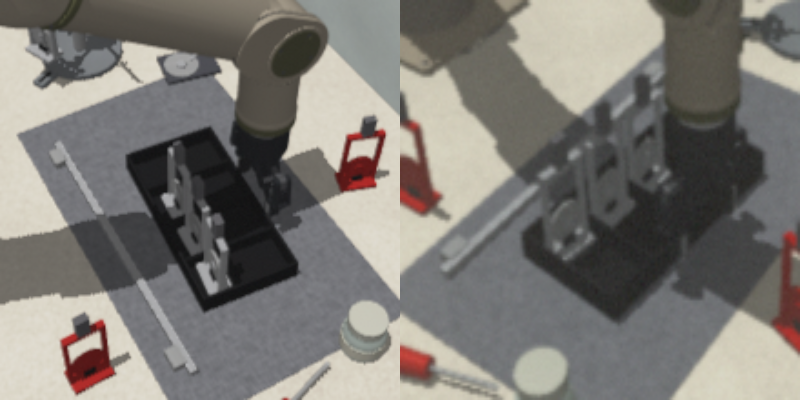

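The fingers bear on the far wall (4.6 N) and the tray slides flat with all three carriers standing; about 58 mm to go, squaring up on the way.

>>> {"fn": "step_arm", "kwargs": {"targets": [{"claw": 0,"delta_pos": [-5,0,0],"rotation": [0,0,-0.5]},{"claw": 0,"delta_pos": [-5,0,0],"rotation": [0,0,-0.5]},{"claw": 0,"delta_pos": [-5,0,0],"rotation": [0,0,-0.5]},{"claw": 0,"delta_pos": [-5,0,0],"rotation": [0,0,-0.5]},{"claw": 0,"delta_pos": [-5,0,0],"rotation": [0,0,-0.5]},{"claw": 0,"delta_pos": [-5,0,0],"rotation": [0,0,-0.5]},{"claw": 0,"delta_pos": [-5,0,0],"rotation": [0,0,-0.5]},{"claw": 0,"delta_pos": [-5,0,0],"rotation": [0,0,-0.4]},{"claw": 0,"delta_pos": [-5,0,0],"rotation": [0,0,0]},{"claw": 0,"delta_pos": [-4,0,0],"rotation": [0,0,0]}]}}

```text
time: 5.85
tcp_pos: [0.5885, -0.1461, 0.0307]
eef_rot: [3.141, -0.02, 0.003]
wrist_force: [6.0, -0.6, -2.1]
gripper_width: 0.0853
finger_force: 2.7
```

>>> {"fn": "step_arm", "kwargs": {"targets": [{"claw": 0,"delta_pos": [-3,0,0],"rotation": [0,0,0]},{"claw": 0,"delta_pos": [-3,0,0],"rotation": [0,0,0]},{"claw": 0,"delta_pos": [0,0,0],"rotation": [0,0,0]}]}}

```text
time: 6.15
tcp_pos: [0.5821, -0.1461, 0.0307]
eef_rot: [3.141, -0.02, 0.002]
wrist_force: [3.3, 0.0, -0.2]
gripper_width: 0.0853
finger_force: 1.7
```

>>> {"fn": "step_arm", "kwargs": {"targets": [{"claw": 0,"delta_pos": [-2,0,0],"rotation": [0,0,0]},{"claw": 0,"delta_pos": [-2,0,0],"rotation": [0,0,0]},{"claw": 0,"delta_pos": [0,0,0],"rotation": [0,0,0]}]}}

```text
time: 6.45
tcp_pos: [0.5783, -0.1461, 0.0307]
eef_rot: [3.141, -0.02, 0.002]
wrist_force: [5.1, 1.1, -1.7]
gripper_width: 0.0856
finger_force: 2.4
```

>>> {"fn": "step_arm", "kwargs": {"targets": [{"claw": 0,"delta_pos": [-2,0,0],"rotation": [0,0,0]},{"claw": 0,"delta_pos": [-1,0,0],"rotation": [0,0,0]},{"claw": 0,"delta_pos": [0,0,0],"rotation": [0,0,0]}]}}

```text
time: 6.75
tcp_pos: [0.5764, -0.1453, 0.0309]
eef_rot: [-3.141, 0.018, -0.006]
wrist_force: [9.1, 1.1, -2.2]
gripper_width: 0.0857
finger_force: 4.6
```

>>> {"fn": "step_arm", "kwargs": {"targets": [{"claw": 0,"delta_pos": [-1.5,0,0],"rotation": [0,0,0]},{"claw": 0,"delta_pos": [-1,0,0],"rotation": [0,0,0]},{"claw": 0,"delta_pos": [0,0,0],"rotation": [0,0,0]},{"claw": 0,"delta_pos": [0,0,0],"rotation": [0,0,0]}]}}

```text
time: 7.15
tcp_pos: [0.576, -0.1451, 0.0319]
eef_rot: [-3.141, 0.016, -0.013]
wrist_force: [16.0, 1.5, -2.6]
gripper_width: 0.0856
finger_force: 7.7
```

```bash
python3 - <<'E'
from h import *
a=snap("side");s=env.read_state();print(s["wrist_force"],s["tcp_pos"])
cv2.imwrite("pics/p3.png",cv2.resize(a[190:350,230:430],(750,600),interpolation=2)[:,:,::-1])
E
```

```text
[15.39334359  1.31722389 -2.2855428 ] [ 0.57601491 -0.14510946  0.03191684]
```

View pics/p3.png

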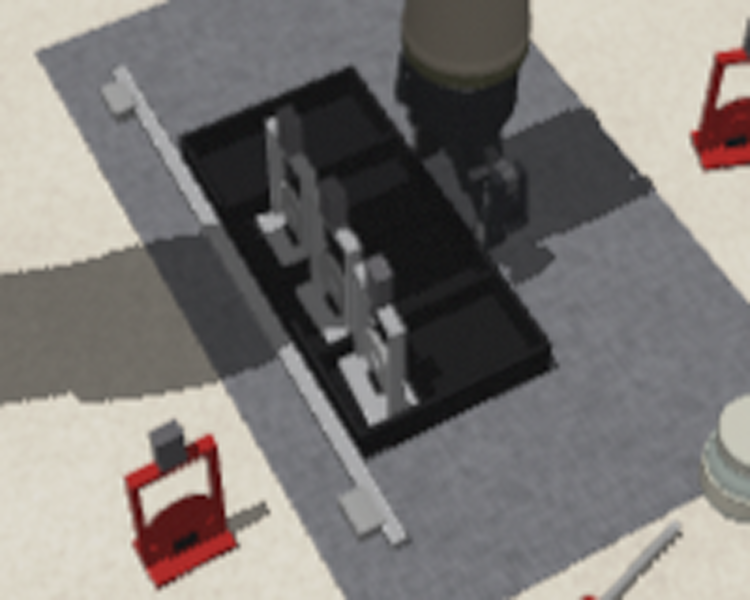

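Tray lies flush along the rail, all three carriers standing (compartments -107, -36, +36). Backing off and rising, then over to the tree.

>>> {"fn": "step_arm", "kwargs": {"targets": [{"claw": 0,"delta_pos": [8,0,0],"rotation": [0,0,0]},{"claw": 0,"delta_pos": [12,0,0],"rotation": [0,0,0]},{"claw": 0,"delta_pos": [0,0,-45],"rotation": [0,0,0]},{"claw": 0,"delta_pos": [0,0,-45],"rotation": [0,0,0]},{"claw": 0,"delta_pos": [0,0,-45],"rotation": [0,0,0]},{"claw": 0,"delta_pos": [0,0,-45],"rotation": [0,0,0]},{"claw": 0,"delta_pos": [0,0,-45],"rotation": [0,0,0]},{"claw": 0,"delta_pos": [0,0,-45],"rotation": [0,0,0]},{"claw": 0,"delta_pos": [0,0,-45],"rotation": [0,0,0]},{"claw": 0,"delta_pos": [0,0,-45],"rotation": [0,0,0]}]}}

```text
time: 8.2
tcp_pos: [0.5912, -0.1465, 0.3918]
eef_rot: [3.141, -0.021, -0.003]
wrist_force: [0.7, 0.2, 0.6]
gripper_width: 0.0854
finger_force: 0.0
```

>>> {"fn": "step_arm", "kwargs": {"targets": [{"claw": 0,"delta_pos": [-15,-41,0],"rotation": [0,0,0]},{"claw": 0,"delta_pos": [-15,-41,0],"rotation": [0,0,0]},{"claw": 0,"delta_pos": [-15,-41,0],"rotation": [0,0,0]},{"claw": 0,"delta_pos": [-15,-41,0],"rotation": [0,0,0]},{"claw": 0,"delta_pos": [-15,-41,0],"rotation": [0,0,0]},{"claw": 0,"delta_pos": [-15,-41,0],"rotation": [0,0,0]},{"claw": 0,"delta_pos": [-15,-41,0],"rotation": [0,0,0]},{"claw": 0,"delta_pos": [-15,-41,0],"rotation": [0,0,0]},{"claw": 0,"delta_pos": [-15,-41,0],"rotation": [0,0,0]},{"claw": 0,"delta_pos": [-15,-41,0],"rotation": [0,0,0]},{"claw": 0,"delta_pos": [0,0,0],"rotation": [0,0,0]},{"claw": 0,"delta_pos": [0,0,0],"rotation": [0,0,0]}]}}

```text
time: 9.4
tcp_pos: [0.4468, 0.266, 0.3899]
eef_rot: [3.14, -0.017, -0.002]
wrist_force: [1.1, -0.6, 0.4]
gripper_width: 0.085
finger_force: 0.0
```

```bash
python3 - <<'E'
from h import *
goto(None)
snap("wrist","w4")
E
```

```text
tcp [0.4468 0.266  0.3899] yaw -0.0111 tilt [-0.001 -0.001] t 9.4 w 0.085
```

View pics/w4.png

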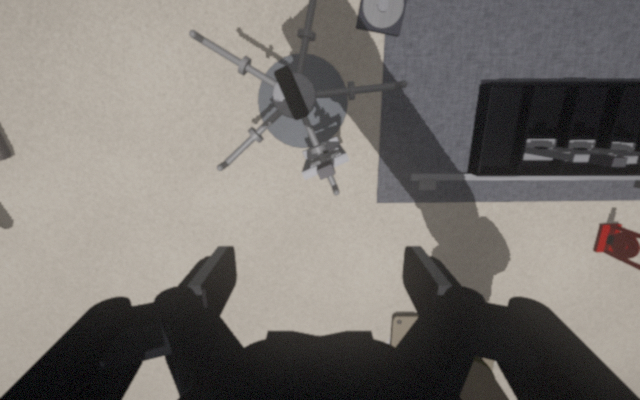

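Tips show at (194,35), (405,85), (336,190, with the carrier), (221,166); knob ends (282,68)–(302,117). Branch 0 now hides the tongue.

```bash
python3 - <<'E'
from h import *
from scipy.optimize import least_squares
c=cal("wrist")
t=ray("wrist",[(194,35),(405,85),(336,190),(221,166)],.183,c)[:,:2];print("tips",t.round(3))
k=ray("wrist",[(282,68),(302,117)],.215,c)[:,:2];print("knob",k.round(4),k.mean(0))
# branch k direction: yaw+pi+k*72deg ; order of tips: 
ks=[3,1,0,4]
for ks in([3,1,0,4],[2,1,0,4],[3,1,0,4]):
  f=lambda v:(v[:2]+.119*np.array([[np.cos(v[2]+np.pi+j*1.2566),np.sin(v[2]+np.pi+j*1.2566)] for j in ks])-t).ravel()
  r=least_squares(f,[.545,.275,.35]);print(ks,r.x.round(4),r.cost,f(r.x).round(3))
x=r.x
im=snap("scene"); 
d=finder.cut_out("scene","dock")[0]["pixels"]; s=snap("side");e=finder.cut_out("side","dock")[0]["pixels"]
for n,m in(("scene",d),("side",e)):
  ys,xs=np.where(m); w=ray(n,np.c_[xs,ys],.012)[:,:2]-x[:2]; rr=np.hypot(*w.T); far=rr>.085
  print(n,far.sum(),rr.max().round(3),w[far].mean(0).round(4) if far.any() else'')
E
```

```text
tips [[0.599 0.389]
 [0.549 0.17 ]
 [0.434 0.244]
 [0.464 0.376]]
knob [[0.5623 0.2971]
 [0.5175 0.2795]] [0.53989182 0.28834916]
[3, 1, 0, 4] [0.5405 0.2881 0.3985] 1.556516569395097e-05 [ 0.003  0.001  0.002 -0.001 -0.003 -0.002 -0.002  0.002]
[2, 1, 0, 4] [0.5172 0.324  0.7507] 0.004486520462511077 [ 0.036 -0.05   0.019  0.046 -0.004 -0.001 -0.051  0.005]
[3, 1, 0, 4] [0.5405 0.2881 0.3985] 1.556516569395097e-05 [ 0.003  0.001  0.002 -0.001 -0.003 -0.002 -0.002  0.002]
scene 38 0.114 [-0.0881 -0.0441]
side 676 0.313 [0.0628 0.1798]
```

```bash
python3 - <<'E'
from h import *
print(env.read_state()["q"].round(3))
goto([.540,.288,.30],.385)
E
```

```text
[ 0.039  0.117 -0.72   1.47   0.077  1.584 -2.263]
tcp [0.448  0.2643 0.3901] yaw -0.0153 tilt [-0.    -0.001] t 9.65 w 0.085
shift [ 91.6 -25.1  90.1]
turn z -22.93
```

>>> {"fn": "step_arm", "kwargs": {"targets": [{"claw": 60,"delta_pos": [46,-12.5,0],"rotation": [0,0,0]},{"claw": 60,"delta_pos": [45.5,-12.5,0],"rotation": [0,0,0]},{"claw": 60,"delta_pos": [0,0,30],"rotation": [0,0,-7.6]},{"claw": 60,"delta_pos": [0,0,30],"rotation": [0,0,-7.6]},{"claw": 60,"delta_pos": [0,0,30],"rotation": [0,0,-7.6]},{"claw": 60,"delta_pos": [0,0,0],"rotation": [0,0,0]},{"claw": 60,"delta_pos": [0,0,0],"rotation": [0,0,0]}]}}

```text
time: 10.35
tcp_pos: [0.5397, 0.2886, 0.3009]
eef_rot: [3.085, 0.593, -0.001]
wrist_force: [0.0, -0.2, 0.7]
gripper_width: 0.0655
finger_force: 0.0
```

```bash
python3 - <<'E'
from h import *
goto([.540,.288,.21],.385); print(env.read_state()["q"].round(3))
E
```

```text
tcp [0.5397 0.2886 0.3009] yaw 0.3798 tilt [-0. -0.] t 10.35 w 0.066
shift [ 0.1  0.7 90.9]
turn z -0.3
[ 0.011  0.379 -0.764  1.397  0.26   1.469 -1.934]
```

>>> {"fn": "step_arm", "kwargs": {"targets": [{"claw": 60,"delta_pos": [0,0,30],"rotation": [0,0,0]},{"claw": 60,"delta_pos": [0,0,30],"rotation": [0,0,0]},{"claw": 60,"delta_pos": [0,0,20],"rotation": [0,0,0]},{"claw": 60,"delta_pos": [0,0,11],"rotation": [0,0,0]},{"claw": 255,"delta_pos": [0,0,0],"rotation": [0,0,0]},{"claw": 255,"delta_pos": [0,0,0],"rotation": [0,0,0]},{"claw": 255,"delta_pos": [0,0,0],"rotation": [0,0,0]},{"claw": 255,"delta_pos": [0,0,0],"rotation": [0,0,0]},{"claw": 255,"delta_pos": [0,0,0],"rotation": [0,0,0]}], "newtons": 30}}

```text
time: 11.25
tcp_pos: [0.539, 0.2924, 0.2114]
eef_rot: [-3.079, -0.603, -0.005]
wrist_force: [-1.2, 8.6, 1.9]
gripper_width: 0.0154
finger_force: 33.2
```

>>> {"fn": "step_arm", "kwargs": {"targets": [{"claw": 255,"delta_pos": [1,-3,0],"rotation": [0,0,0]},{"claw": 255,"delta_pos": [0,0,0],"rotation": [0,0,-3]},{"claw": 255,"delta_pos": [0,0,0],"rotation": [0,0,-5]},{"claw": 255,"delta_pos": [0,0,0],"rotation": [0,0,-5]},{"claw": 255,"delta_pos": [0,0,0],"rotation": [0,0,-5]},{"claw": 255,"delta_pos": [0,0,0],"rotation": [0,0,-5]},{"claw": 255,"delta_pos": [0,0,0],"rotation": [0,0,-5]},{"claw": 255,"delta_pos": [0,0,0],"rotation": [0,0,-5]}]}}

```text
time: 12.05
tcp_pos: [0.5392, 0.2923, 0.2113]
eef_rot: [2.783, 1.455, 0.001]
wrist_force: [-5.5, -5.2, 10.2]
gripper_width: 0.0156
finger_force: 34.3
```

>>> {"fn": "step_arm", "kwargs": {"targets": [{"claw": 255,"delta_pos": [0,0,0],"rotation": [0,0,-5]},{"claw": 255,"delta_pos": [0,0,0],"rotation": [0,0,-5]},{"claw": 255,"delta_pos": [0,0,0],"rotation": [0,0,-5]},{"claw": 255,"delta_pos": [0,0,0],"rotation": [0,0,-5]},{"claw": 255,"delta_pos": [0,0,0],"rotation": [0,0,-5]},{"claw": 255,"delta_pos": [0,0,0],"rotation": [0,0,-5]},{"claw": 255,"delta_pos": [0,0,0],"rotation": [0,0,-5]},{"claw": 255,"delta_pos": [0,0,0],"rotation": [0,0,-5]},{"claw": 255,"delta_pos": [0,0,0],"rotation": [0,0,-3]},{"claw": 255,"delta_pos": [0,0,0],"rotation": [0,0,0]},{"claw": 255,"delta_pos": [0,0,0],"rotation": [0,0,0]}]}}

```text
time: 13.15
tcp_pos: [0.5396, 0.2922, 0.2113]
eef_rot: [2.06, 2.37, 0.001]
wrist_force: [-3.9, -4.4, 9.7]
gripper_width: 0.0155
finger_force: 34.3
```

```bash
python3 - <<'E'
from h import *
goto(None,1.727); s=env.read_state();print(s["q"].round(3),s["wrist_force"].round(1))
E
```

```text
tcp [0.5396 0.2922 0.2113] yaw 1.7102 tilt [ 0.002 -0.   ] t 13.15 w 0.016
turn z -0.96
[ 0.158  0.516 -0.988  1.515  0.438  1.345 -0.729] [-3.9 -4.4  9.7]
```

>>> {"fn": "step_arm", "kwargs": {"targets": [{"claw": 60,"delta_pos": [0,0,0],"rotation": [0,0,0]},{"claw": 60,"delta_pos": [0,0,0],"rotation": [0,0,0]},{"claw": 60,"delta_pos": [0,0,0],"rotation": [0,0,0]},{"claw": 60,"delta_pos": [0,0,-30],"rotation": [0,0,0]},{"claw": 60,"delta_pos": [0,0,-40],"rotation": [0,0,0]},{"claw": 60,"delta_pos": [0,0,-40],"rotation": [0,0,8]},{"claw": 60,"delta_pos": [0,0,-40],"rotation": [0,0,8]},{"claw": 60,"delta_pos": [0,0,-20],"rotation": [0,0,8]},{"claw": 60,"delta_pos": [0,0,0],"rotation": [0,0,8]},{"claw": 60,"delta_pos": [0,0,0],"rotation": [0,0,8]},{"claw": 60,"delta_pos": [0,0,0],"rotation": [0,0,8]},{"claw": 60,"delta_pos": [0,0,0],"rotation": [0,0,8]}]}}

```text
time: 14.35
tcp_pos: [0.539, 0.2927, 0.3793]
eef_rot: [-2.936, -1.119, -0.0]
wrist_force: [-0.1, 0.0, -0.6]
gripper_width: 0.0653
finger_force: 0.0
```

>>> {"fn": "step_arm", "kwargs": {"targets": [{"claw": 60,"delta_pos": [0,0,0],"rotation": [0,0,8]},{"claw": 60,"delta_pos": [0,0,0],"rotation": [0,0,8]},{"claw": 60,"delta_pos": [0,0,0],"rotation": [0,0,8]},{"claw": 60,"delta_pos": [0,0,0],"rotation": [0,0,8]},{"claw": 60,"delta_pos": [0,0,0],"rotation": [0,0,8]},{"claw": 60,"delta_pos": [-35,35,0],"rotation": [0,0,0]},{"claw": 60,"delta_pos": [-35,35,0],"rotation": [0,0,0]},{"claw": 60,"delta_pos": [-30,35,0],"rotation": [0,0,0]},{"claw": 60,"delta_pos": [0,0,0],"rotation": [0,0,0]},{"claw": 60,"delta_pos": [0,0,0],"rotation": [0,0,0]}]}}

```text
time: 15.35
tcp_pos: [0.4428, 0.1834, 0.3799]
eef_rot: [3.14, 0.053, 0.003]
wrist_force: [0.3, 0.2, -0.4]
gripper_width: 0.0651
finger_force: 0.0
```

```bash
python3 - <<'E'
from h import *
goto(None)
snap("wrist","w5")
print(cal("wrist")[1].round(4).tolist())
E
```

```text
tcp [0.4428 0.1834 0.3799] yaw 0.034 tilt [ 0.002 -0.001] t 15.35 w 0.065
[[0.0361, 0.9594, 0.2798, 0.5139], [-0.9993, 0.0344, 0.0111, 0.186], [0.0011, -0.28, 0.96, 0.497], [0.0, 0.0, 0.0, 1.0]]
```

View pics/w5.png

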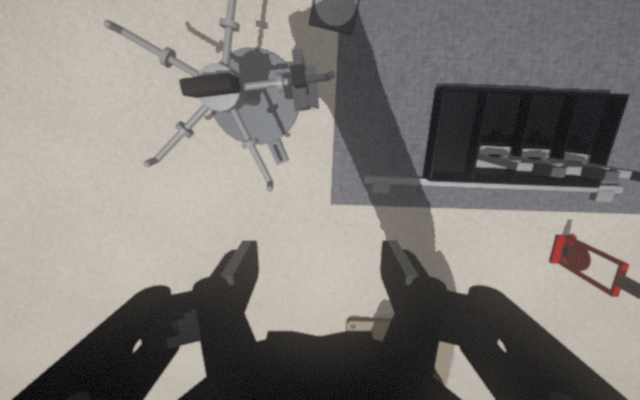

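Tray still at the rail (near corners ~(427,181), (607,187)); a free branch (tip (269,186)) points just over the tongue (end (281,161)); carrier0 hangs at (308,80).

```bash
python3 - <<'E'
from h import *
from scipy.optimize import least_squares
c=cal("wrist")
t=ray("wrist",[(269,187),(332,75),(107,23),(149,163)],.183,c)[:,:2]
ks=[4,0,2,3]
f=lambda v:(v[:2]+.119*np.array([[np.cos(v[2]+np.pi+j*1.2566),np.sin(v[2]+np.pi+j*1.2566)] for j in ks])-t).ravel()
r=least_squares(f,[.54,.29,1.7]);print(r.x.round(4),f(r.x).round(3))
print("tray near",ray("wrist",[(427,182),(607,187)],.035,c).round(3)[:,:2],"far",ray("wrist",[(437,85),(626,95)],.035,c).round(3)[:,:2])
print("rail",ray("wrist",[(366,179),(620,194)],.012,c).round(3)[:,:2])
T=ray("wrist",[(287,157),(275,163)],.012,c).mean(0)[:2];d=T-r.x[:2];print("tongue",T,np.arctan2(-d[1],-d[0]),np.hypot(*d))
D=ray("wrist",[(257,97)],.012,c);print("dock c",D)
E
python3 - <<'E'
import cv2
im=cv2.imread("pics/w5.png");cv2.imwrite("pics/w5c.png",cv2.resize(im[20:220,180:640],None,fx=1.7,fy=2.2,interpolation=2))
E
```

```text
[0.5394 0.2908 1.7146] [-0.002 -0.002  0.001 -0.001  0.001 -0.    -0.001  0.003]
tray near [[ 0.415  0.001]
 [ 0.417 -0.303]] far [[ 0.566  0.008]
 [ 0.562 -0.285]]
rail [[ 0.411  0.1  ]
 [ 0.401 -0.354]]
tongue [0.43946765 0.24832583] 0.4022971699058897 0.10858319829068909
dock c [[0.54015419 0.28689264 0.012     ]]
```

View pics/w5c.png

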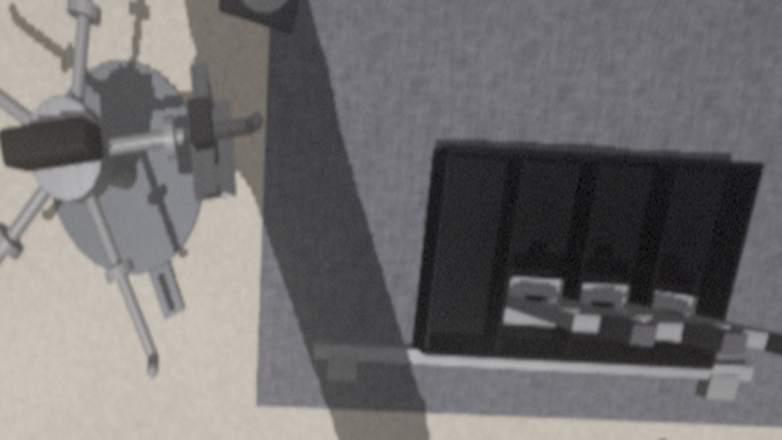

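```bash
python3 - <<'E'
from h import *
for n in("scene","side"):
  im=snap(n)
  for r in finder.cut_out(n,"carrier1")[:8]:
    ys,xs=np.where(r["pixels"]); 
    if r["p"]<.3 or len(ys)>2500: continue
    y0=ys.min(); m=ys<=y0+2; px=[(xs[m].mean(),y0+1.5)]
    rgb=im[ys,xs].mean(0); w=ray(n,px,.147)[0][:2]
    print(n,round(r["p"],2),np.round(px[0],1),w.round(3),rgb.round())
E
```

```text
scene 0.96 [197.4 212.5] [ 0.285 -0.29 ] [123.  89.  81.]
scene 0.94 [279.  202.5] [ 0.457 -0.114] [85. 86. 85.]
scene 0.88 [356.5 153.5] [0.494 0.308] [100. 100.  96.]
scene 0.82 [264.1 213.5] [ 0.456 -0.184] [83. 84. 83.]
scene 0.77 [360.7 257.5] [ 0.79  -0.195] [114.  68.  63.]
scene 0.76 [247.  221.5] [ 0.441 -0.242] [102. 102.  99.]
side 0.93 [274.3 304.5] [ 0.288 -0.29 ] [98. 45. 44.]
side 0.91 [306.1 220.5] [ 0.459 -0.111] [89. 89. 90.]
side 0.82 [284.3 122.5] [0.58  0.274] [71. 71. 71.]
side 0.77 [329.1 260.5] [ 0.45  -0.246] [93. 93. 94.]
side 0.59 [317.3 239.5] [ 0.455 -0.178] [94. 94. 95.]
side 0.56 [432.3 195.5] [ 0.792 -0.195] [101.  50.  48.]
```

>>> {"fn": "step_arm", "kwargs": {"targets": [{"claw": 60,"delta_pos": [1,42,0],"rotation": [0,0,0]},{"claw": 60,"delta_pos": [1,42,0],"rotation": [0,0,0]},{"claw": 60,"delta_pos": [1,42,0],"rotation": [0,0,0]},{"claw": 60,"delta_pos": [1,42,0],"rotation": [0,0,0]},{"claw": 60,"delta_pos": [1,42,0],"rotation": [0,0,0]},{"claw": 60,"delta_pos": [0,42,0],"rotation": [0,0,0]},{"claw": 60,"delta_pos": [0,44,0],"rotation": [0,0,2]},{"claw": 60,"delta_pos": [0,0,45],"rotation": [0,0,0]},{"claw": 60,"delta_pos": [0,0,45],"rotation": [0,0,0]},{"claw": 60,"delta_pos": [0,0,30],"rotation": [0,0,0]},{"claw": 60,"delta_pos": [0,0,0],"rotation": [0,0,0]},{"claw": 60,"delta_pos": [0,0,0],"rotation": [0,0,0]}]}}

```text
time: 16.8
tcp_pos: [0.4591, -0.1112, 0.26]
eef_rot: [-3.141, -0.003, 0.0]
wrist_force: [0.4, 0.2, 1.1]
gripper_width: 0.0652
finger_force: 0.0
```

```bash
python3 - <<'E'
from h import *
goto([.458,-.112,.147],0); print(env.read_state()["q"].round(2))
snap("wrist","w6")
for r in finder.cut_out("wrist","carrier1")[:5]: print(round(r["p"],2),np.round(r["position"]))
print(proj("wrist",[(.458,-.112,.152),(.455,-.181,.152),(.448,-.244,.152)]).round())
E
```

```text
tcp [ 0.4591 -0.1112  0.26  ] yaw 0.002 tilt [-0.  0.] t 16.8 w 0.065
shift [ -1.1   0.9 113. ]
turn z 0.12
[ 0.54  0.01 -0.4   1.82  0.01  1.31 -1.43]
0.85 [16. 99.]
0.85 [319. 183.]
0.83 [385. 186.]
0.77 [445. 190.]
0.74 [444. 274.]
[[318. 206.]
 [400. 210.]
 [473. 218.]]
```

View pics/w6.png

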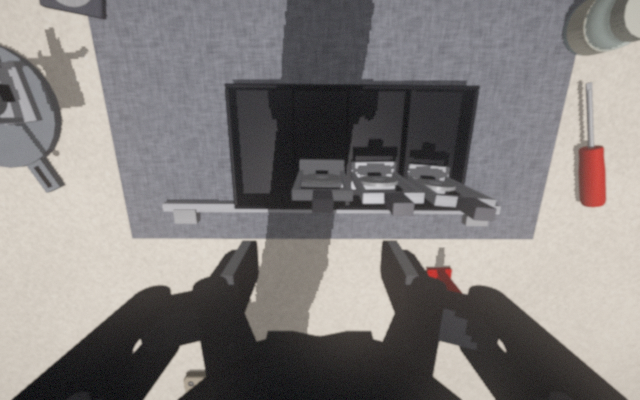

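Tab of the nearest carrier ends at (322,207), where predicted (318,206); the red one is beyond at (440,275). Descend and grip.

>>> {"fn": "step_arm", "kwargs": {"targets": [{"claw": 60,"delta_pos": [-1,2,40],"rotation": [0,0,0]},{"claw": 60,"delta_pos": [0,0,40],"rotation": [0,0,0]},{"claw": 60,"delta_pos": [0,0,20],"rotation": [0,0,0]},{"claw": 60,"delta_pos": [0,0,13],"rotation": [0,0,0]},{"claw": 60,"delta_pos": [0,0,0],"rotation": [0,0,0]},{"claw": 255,"delta_pos": [0,0,0],"rotation": [0,0,0]},{"claw": 255,"delta_pos": [0,0,0],"rotation": [0,0,0]},{"claw": 255,"delta_pos": [0,0,0],"rotation": [0,0,0]},{"claw": 255,"delta_pos": [0,0,0],"rotation": [0,0,0]},{"claw": 255,"delta_pos": [0,0,0],"rotation": [0,0,0]}], "newtons": 40}}

```text
time: 17.9
tcp_pos: [0.4583, -0.1138, 0.1474]
eef_rot: [3.141, 0.001, 0.003]
wrist_force: [-0.4, -0.7, 6.7]
gripper_width: 0.0176
finger_force: 40.1
```

>>> {"fn": "step_arm", "kwargs": {"targets": [{"claw": 255,"delta_pos": [0,0,-15],"rotation": [0,0,0]},{"claw": 255,"delta_pos": [0,0,-35],"rotation": [0,0,0]},{"claw": 255,"delta_pos": [0,0,-40],"rotation": [0,0,0]},{"claw": 255,"delta_pos": [0,0,-40],"rotation": [0,0,0]},{"claw": 255,"delta_pos": [0,0,-20],"rotation": [0,0,0]},{"claw": 255,"delta_pos": [0,0,0],"rotation": [0,0,0]}]}}

```text
time: 18.5
tcp_pos: [0.4587, -0.1137, 0.2995]
eef_rot: [3.14, 0.002, 0.008]
wrist_force: [0.2, -0.6, -1.1]
gripper_width: 0.0172
finger_force: 39.4
```

>>> {"fn": "step_arm", "kwargs": {"targets": [{"claw": 255,"delta_pos": [-3,-20,0],"rotation": [0,0,0]},{"claw": 255,"delta_pos": [-6,-40,0],"rotation": [0,0,0]},{"claw": 255,"delta_pos": [-6,-40,0],"rotation": [0,0,0]},{"claw": 255,"delta_pos": [-6,-40,0],"rotation": [0,0,0]},{"claw": 255,"delta_pos": [-6,-40,0],"rotation": [0,0,0]},{"claw": 255,"delta_pos": [-6,-40,0],"rotation": [0,0,0]},{"claw": 255,"delta_pos": [-6,-40,0],"rotation": [0,0,0]},{"claw": 255,"delta_pos": [-6,-40,0],"rotation": [0,0,0]},{"claw": 255,"delta_pos": [-8,-39,0],"rotation": [0,0,0]}]}}

```text
time: 19.4
tcp_pos: [0.4033, 0.2266, 0.2952]
eef_rot: [3.141, 0.001, -0.002]
wrist_force: [1.0, 0.4, -1.9]
gripper_width: 0.0177
finger_force: 39.4
```

>>> {"fn": "step_arm", "kwargs": {"targets": [{"claw": 255,"delta_pos": [0,0,0],"rotation": [0,0,-6.5]},{"claw": 255,"delta_pos": [0,0,0],"rotation": [0,0,-6.5]},{"claw": 255,"delta_pos": [0,0,0],"rotation": [0,0,-6.5]},{"claw": 255,"delta_pos": [0,0,0],"rotation": [0,0,-6.7]},{"claw": 255,"delta_pos": [0,0,0],"rotation": [0,0,0]},{"claw": 255,"delta_pos": [0,0,0],"rotation": [0,0,0]}]}}

```text
time: 20.0
tcp_pos: [0.4039, 0.2251, 0.2955]
eef_rot: [3.06, 0.708, -0.002]
wrist_force: [0.2, 0.1, -1.6]
gripper_width: 0.0174
finger_force: 39.6
```

```bash
python3 - <<'E'
from h import *
goto([.405,.225,.230],.458); 
b=snap("side");a=snap("scene")
cv2.imwrite("pics/p7.png",np.hstack([cv2.resize(b[60:220,200:360],(400,400)),cv2.resize(a[100:280,230:410],(400,400))])[:,:,::-1])
E
```

```text
tcp [0.4039 0.2251 0.2955] yaw 0.4548 tilt [-0.001 -0.   ] t 20.0 w 0.017
shift [ 1.   0.6 65.5]
turn z -0.18
```

View pics/p7.png

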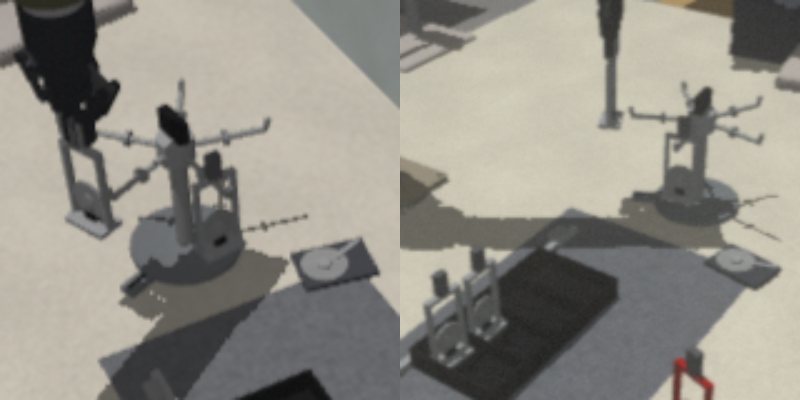

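Carrier held upright outside the free branch's tip, window facing it. Lower, slide in, set down.

>>> {"fn": "step_arm", "kwargs": {"targets": [{"claw": 255,"delta_pos": [1,0,30],"rotation": [0,0,0]},{"claw": 255,"delta_pos": [0,0,25],"rotation": [0,0,0]},{"claw": 255,"delta_pos": [0,0,10],"rotation": [0,0,0]},{"claw": 255,"delta_pos": [0,0,0],"rotation": [0,0,0]},{"claw": 255,"delta_pos": [0,0,0],"rotation": [0,0,0]},{"claw": 255,"delta_pos": [8,0,0],"rotation": [0,0,0]},{"claw": 255,"delta_pos": [8,0,0],"rotation": [0,0,0]},{"claw": 255,"delta_pos": [8,0,0],"rotation": [0,0,0]},{"claw": 255,"delta_pos": [8,0,0],"rotation": [0,0,0]}]}}

```text
time: 21.0
tcp_pos: [0.4347, 0.2403, 0.2315]
eef_rot: [-3.059, -0.713, -0.001]
wrist_force: [-0.3, 0.6, -3.0]
gripper_width: 0.0175
finger_force: 39.6
```

>>> {"fn": "step_arm", "kwargs": {"targets": [{"claw": 255,"delta_pos": [8,0,0],"rotation": [0,0,0]},{"claw": 255,"delta_pos": [8,0,0],"rotation": [0,0,0]},{"claw": 255,"delta_pos": [8,0,0],"rotation": [0,0,0]},{"claw": 255,"delta_pos": [8,0,0],"rotation": [0,0,0]},{"claw": 255,"delta_pos": [0,0,0],"rotation": [0,0,0]},{"claw": 255,"delta_pos": [0,0,10],"rotation": [0,0,0]},{"claw": 255,"delta_pos": [0,0,10],"rotation": [0,0,0]},{"claw": 255,"delta_pos": [0,0,4],"rotation": [0,0,0]},{"claw": 255,"delta_pos": [0,0,0],"rotation": [0,0,0]}]}}

```text
time: 21.9
tcp_pos: [0.4619, 0.2536, 0.2063]
eef_rot: [3.059, 0.713, -0.003]
wrist_force: [0.8, -0.1, -1.9]
gripper_width: 0.0172
finger_force: 39.5
```

```bash
python3 - <<'E'
from h import *
goto([.4623,.253,.2044]); 
b=snap("side");a=snap("scene")
cv2.imwrite("pics/p8.png",np.hstack([cv2.resize(b[70:200,220:350],(400,400)),cv2.resize(a[120:220,310:410],(400,400))])[:,:,::-1])
E
```

```text
tcp [0.4619 0.2536 0.2063] yaw 0.4582 tilt [-0.001 -0.001] t 21.9 w 0.017
shift [0.1 0.7 1.9]
```

View pics/p8.png

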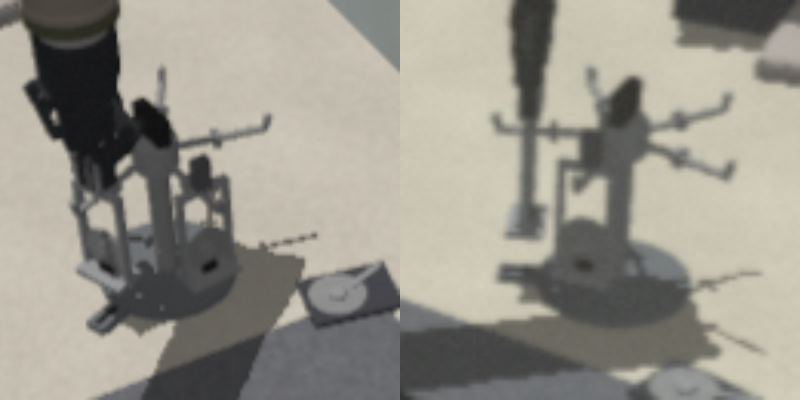

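The branch passes through the window, carrier at the seat. Lower the last millimetres, release, rise.

>>> {"fn": "step_arm", "kwargs": {"targets": [{"claw": 255,"delta_pos": [0,0,2],"rotation": [0,0,0]},{"claw": 255,"delta_pos": [0,0,1],"rotation": [0,0,0]},{"claw": 255,"delta_pos": [0,0,0],"rotation": [0,0,0]}]}}

```text
time: 22.3
tcp_pos: [0.4626, 0.2541, 0.2045]
eef_rot: [3.059, 0.713, 0.001]
wrist_force: [-0.0, -0.2, -0.9]
gripper_width: 0.0176
finger_force: 39.9
```

>>> {"fn": "step_arm", "kwargs": {"targets": [{"claw": 120,"delta_pos": [0,0,0],"rotation": [0,0,0]},{"claw": 120,"delta_pos": [0,0,0],"rotation": [0,0,0]},{"claw": 120,"delta_pos": [0,0,0],"rotation": [0,0,0]},{"claw": 120,"delta_pos": [0,0,0],"rotation": [0,0,0]},{"claw": 120,"delta_pos": [0,0,-20],"rotation": [0,0,0]},{"claw": 120,"delta_pos": [0,0,-30],"rotation": [0,0,0]},{"claw": 60,"delta_pos": [0,0,-45],"rotation": [0,0,0]},{"claw": 60,"delta_pos": [0,0,0],"rotation": [0,0,0]}]}}

```text
time: 23.1
tcp_pos: [0.464, 0.2556, 0.3048]
eef_rot: [-3.058, -0.714, -0.012]
wrist_force: [0.1, 0.6, -0.7]
gripper_width: 0.0652
finger_force: 0.0
```

```bash
python3 - <<'E'
from h import *
goto([.5395,.2915,.30],1.7146)
for n in("scene","side"):
  im=snap(n)
  for r in finder.cut_out(n,"carrier1")[:9]:
    ys,xs=np.where(r["pixels"]); 
    if r["p"]<.3 or len(ys)>2500: continue
    y0=ys.min(); m=ys<=y0+2; px=[(xs[m].mean(),y0+1.5)]
    print(n,round(r["p"],2),np.round(px[0],1),"tray z",ray(n,px,.147)[0][:2].round(3),"hung z",ray(n,px,.209)[0][:2].round(3))
E
```

```text
tcp [0.464  0.2556 0.3048] yaw 0.4585 tilt [0.007 0.003] t 23.1 w 0.065
shift [83.5  1.3  5.4]
turn z -71.97
scene 0.87 [356.5 153.5] tray z [0.494 0.308] hung z [0.552 0.2  ]
scene 0.79 [197.4 212.5] tray z [ 0.285 -0.29 ] hung z [ 0.362 -0.343]
scene 0.78 [247.3 223.5] tray z [ 0.448 -0.248] hung z [ 0.51  -0.305]
scene 0.64 [341.8 143.5] tray z [0.401 0.353] hung z [0.468 0.24 ]
scene 0.63 [263.8 212.5] tray z [ 0.452 -0.18 ] hung z [ 0.514 -0.244]
scene 0.56 [361.2 257.5] tray z [ 0.791 -0.195] hung z [ 0.822 -0.256]
side 0.94 [274.4 304.5] tray z [ 0.288 -0.291] hung z [ 0.277 -0.325]
side 0.91 [284.4 121.5] tray z [0.582 0.278] hung z [0.552 0.205]
side 0.91 [432.8 196.5] tray z [ 0.791 -0.199] hung z [ 0.747 -0.24 ]
side 0.72 [329.4 260.5] tray z [ 0.451 -0.246] hung z [ 0.429 -0.284]
side 0.64 [317.6 239.5] tray z [ 0.456 -0.178] hung z [ 0.434 -0.22 ]
```

>>> {"fn": "step_arm", "kwargs": {"targets": [{"claw": 60,"delta_pos": [42,1,0],"rotation": [0,0,0]},{"claw": 60,"delta_pos": [42,0,0],"rotation": [0,0,0]},{"claw": 60,"delta_pos": [0,0,0],"rotation": [0,0,-8]},{"claw": 60,"delta_pos": [0,0,0],"rotation": [0,0,-8]},{"claw": 60,"delta_pos": [0,0,0],"rotation": [0,0,-8]},{"claw": 60,"delta_pos": [0,0,0],"rotation": [0,0,-8]},{"claw": 60,"delta_pos": [0,0,0],"rotation": [0,0,-8]},{"claw": 60,"delta_pos": [0,0,0],"rotation": [0,0,-8]},{"claw": 60,"delta_pos": [0,0,0],"rotation": [0,0,-8]},{"claw": 60,"delta_pos": [0,0,0],"rotation": [0,0,-8]},{"claw": 60,"delta_pos": [0,0,0],"rotation": [0,0,-8]},{"claw": 60,"delta_pos": [0,0,0],"rotation": [0,0,0]}]}}

```text
time: 24.5
tcp_pos: [0.538, 0.2901, 0.2978]
eef_rot: [-2.052, -2.377, 0.003]
wrist_force: [0.1, -0.5, 0.7]
gripper_width: 0.065
finger_force: 0.0
```

```bash
python3 - <<'E'
from h import *
goto([.5395,.2915,.211],1.7146)
E
```

```text
tcp [0.538  0.2901 0.2978] yaw 1.7174 tilt [-0.002 -0.001] t 24.5 w 0.065
shift [ 1.2  1.9 86.8]
turn z 0.16
```

>>> {"fn": "step_arm", "kwargs": {"targets": [{"claw": 60,"delta_pos": [1,2,30],"rotation": [0,0,0]},{"claw": 60,"delta_pos": [0,0,30],"rotation": [0,0,0]},{"claw": 60,"delta_pos": [0,0,17],"rotation": [0,0,0]},{"claw": 60,"delta_pos": [0,0,10],"rotation": [0,0,0]},{"claw": 60,"delta_pos": [0,0,0],"rotation": [0,0,0]},{"claw": 255,"delta_pos": [0,0,0],"rotation": [0,0,0]},{"claw": 255,"delta_pos": [0,0,0],"rotation": [0,0,0]},{"claw": 255,"delta_pos": [0,0,0],"rotation": [0,0,0]},{"claw": 255,"delta_pos": [0,0,0],"rotation": [0,0,0]},{"claw": 255,"delta_pos": [0,0,0],"rotation": [0,0,0]}], "newtons": 30}}

```text
time: 25.5
tcp_pos: [0.5397, 0.2918, 0.2132]
eef_rot: [2.056, 2.375, -0.0]
wrist_force: [-4.9, -2.1, 6.4]
gripper_width: 0.0156
finger_force: 31.3
```

>>> {"fn": "step_arm", "kwargs": {"targets": [{"claw": 255,"delta_pos": [0,0,0],"rotation": [0,0,-2]},{"claw": 255,"delta_pos": [0,0,0],"rotation": [0,0,-4]},{"claw": 255,"delta_pos": [0,0,0],"rotation": [0,0,-4]},{"claw": 255,"delta_pos": [0,0,0],"rotation": [0,0,-4]},{"claw": 255,"delta_pos": [0,0,0],"rotation": [0,0,-4]},{"claw": 255,"delta_pos": [0,0,0],"rotation": [0,0,-4]},{"claw": 255,"delta_pos": [0,0,0],"rotation": [0,0,-4]},{"claw": 255,"delta_pos": [0,0,0],"rotation": [0,0,-4]},{"claw": 255,"delta_pos": [0,0,0],"rotation": [0,0,-4]},{"claw": 255,"delta_pos": [0,0,0],"rotation": [0,0,-4]}]}}

```text
time: 26.5
tcp_pos: [0.5403, 0.2921, 0.2132]
eef_rot: [1.166, 2.916, 0.002]
wrist_force: [-0.5, 0.6, 2.9]
gripper_width: 0.0158
finger_force: 30.9
```

>>> {"fn": "step_arm", "kwargs": {"targets": [{"claw": 255,"delta_pos": [0,0,0],"rotation": [0,0,-4]},{"claw": 255,"delta_pos": [0,0,0],"rotation": [0,0,-4]},{"claw": 255,"delta_pos": [0,0,0],"rotation": [0,0,-4]},{"claw": 255,"delta_pos": [0,0,0],"rotation": [0,0,-4]},{"claw": 255,"delta_pos": [0,0,0],"rotation": [0,0,-4]},{"claw": 255,"delta_pos": [0,0,0],"rotation": [0,0,-4]},{"claw": 255,"delta_pos": [0,0,0],"rotation": [0,0,-4]},{"claw": 255,"delta_pos": [0,0,0],"rotation": [0,0,-4]},{"claw": 255,"delta_pos": [0,0,0],"rotation": [0,0,-2]},{"claw": 255,"delta_pos": [0,0,0],"rotation": [0,0,0]},{"claw": 255,"delta_pos": [0,0,0],"rotation": [0,0,0]}]}}

```text
time: 27.6
tcp_pos: [0.5405, 0.2925, 0.2132]
eef_rot: [0.268, 3.129, 0.003]
wrist_force: [2.4, 4.4, 4.7]
gripper_width: 0.0154
finger_force: 31.1
```

```bash
python3 - <<'E'
from h import *
goto(None,2.965); print(env.read_state()["q"].round(2))
E
```

```text
tcp [0.5405 0.2925 0.2132] yaw 2.9706 tilt [0.002 0.002] t 27.6 w 0.015
turn z 0.32
[ 0.28  0.64 -1.22  1.51  0.6   1.42  0.43]
```

>>> {"fn": "step_arm", "kwargs": {"targets": [{"claw": 60,"delta_pos": [0,0,0],"rotation": [0,0,0]},{"claw": 60,"delta_pos": [0,0,0],"rotation": [0,0,0]},{"claw": 60,"delta_pos": [0,0,0],"rotation": [0,0,0]},{"claw": 60,"delta_pos": [0,0,-30],"rotation": [0,0,0]},{"claw": 60,"delta_pos": [0,0,-40],"rotation": [0,0,0]},{"claw": 60,"delta_pos": [0,0,-30],"rotation": [0,0,-5]},{"claw": 60,"delta_pos": [0,0,0],"rotation": [0,0,-5]},{"claw": 60,"delta_pos": [0,0,0],"rotation": [0,0,0]}]}}

```text
time: 28.4
tcp_pos: [0.5402, 0.2915, 0.3126]
eef_rot: [-0.008, 3.141, -0.0]
wrist_force: [-0.1, 0.1, -0.9]
gripper_width: 0.0653
finger_force: 0.0
```

```bash
python3 - <<'E'
from h import *
goto([.454,-.181,.26],np.pi); print(env.read_state()["q"].round(2))
E
```

```text
tcp [0.5402 0.2915 0.3126] yaw -3.1362 tilt [ 0.001 -0.   ] t 28.4 w 0.065
shift [  88.8 -472.1   52.6]
turn z -359.69
[ 0.29  0.59 -1.3   1.36  0.57  1.6   0.64]
```

>>> {"fn": "step_arm", "kwargs": {"targets": [{"claw": 60,"delta_pos": [8,-39,0],"rotation": [0,0,0]},{"claw": 60,"delta_pos": [8,-39,0],"rotation": [0,0,0]},{"claw": 60,"delta_pos": [8,-39,0],"rotation": [0,0,0]},{"claw": 60,"delta_pos": [8,-39,0],"rotation": [0,0,0]},{"claw": 60,"delta_pos": [8,-39,0],"rotation": [0,0,0]},{"claw": 60,"delta_pos": [8,-39,0],"rotation": [0,0,0]},{"claw": 60,"delta_pos": [8,-39,0],"rotation": [0,0,0]},{"claw": 60,"delta_pos": [8,-39,0],"rotation": [0,0,0]},{"claw": 60,"delta_pos": [7,-40,10],"rotation": [0,0,0]},{"claw": 60,"delta_pos": [6,-40,20],"rotation": [0,0,0]},{"claw": 60,"delta_pos": [6,-40,22],"rotation": [0,0,0]},{"claw": 60,"delta_pos": [6,-40,0],"rotation": [0,0,0]}]}}

```text
time: 29.6
tcp_pos: [0.4507, -0.1825, 0.2572]
eef_rot: [0.0, -3.137, -0.002]
wrist_force: [1.0, 0.9, 0.2]
gripper_width: 0.0654
finger_force: 0.0
```

>>> {"fn": "step_arm", "kwargs": {"targets": [{"claw": 60,"delta_pos": [0,0,0],"rotation": [0,0,0]},{"claw": 60,"delta_pos": [0,0,0],"rotation": [0,0,0]}]}}

```text
time: 29.8
tcp_pos: [0.4525, -0.1814, 0.2595]
eef_rot: [-0.0, -3.141, -0.002]
wrist_force: [0.1, 0.6, 0.1]
gripper_width: 0.0655
finger_force: 0.0
```

```bash
python3 - <<'E'
from h import *
goto([.454,-.181,.147]); print(env.read_state()["q"].round(2))
a=snap("side");
for r in finder.cut_out("side","carrier1")[:9]:
    ys,xs=np.where(r["pixels"]); y0=ys.min(); m=ys<=y0+2; px=[(xs[m].mean(),y0+1.5)]
    print(round(r["p"],2),np.round(px[0],1),ray("side",px,.147)[0][:2].round(3))
b=snap("wrist")
cv2.imwrite("pics/p9.png",np.hstack([cv2.resize(a[80:320,220:420],(400,480)),cv2.resize(b,(400,480))])[:,:,::-1])
E
```

```text
tcp [ 0.4525 -0.1814  0.2595] yaw 3.1415 tilt [-0.001  0.002] t 29.8 w 0.065
shift [ -1.6   0.2 112.5]
[ 1.52  0.22 -1.35  1.76  0.22  1.34  1.69]
0.9 [282.6 132.5] [0.555 0.233]
0.82 [329.1 260.5] [ 0.45  -0.246]
0.77 [432.5 195.5] [ 0.792 -0.196]
0.62 [274.3 303.5] [ 0.289 -0.288]
```

View pics/p9.png

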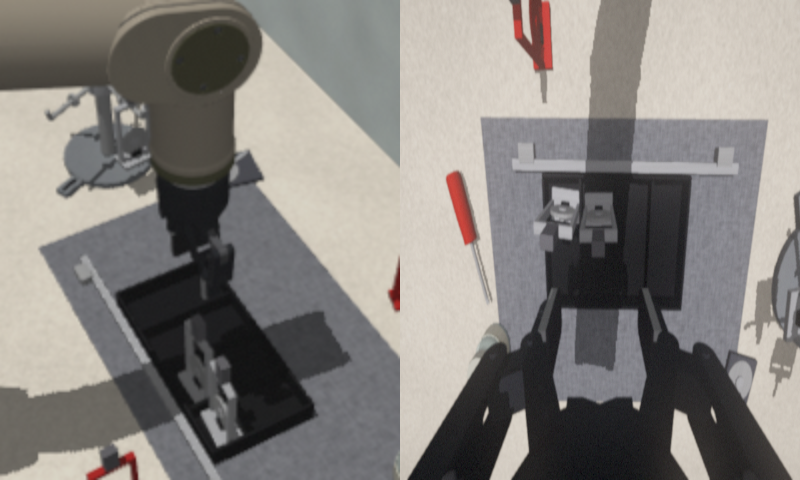

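In the wrist view the next tab ends at about (315,207), centred between the fingers; tray stays along the rail. Descend and grip.

>>> {"fn": "step_arm", "kwargs": {"targets": [{"claw": 60,"delta_pos": [-1.5,0,40],"rotation": [0,0,0]},{"claw": 60,"delta_pos": [0,0,40],"rotation": [0,0,0]},{"claw": 60,"delta_pos": [0,0,20],"rotation": [0,0,0]},{"claw": 60,"delta_pos": [0,0,12],"rotation": [0,0,0]},{"claw": 60,"delta_pos": [0,0,0],"rotation": [0,0,0]},{"claw": 255,"delta_pos": [0,0,0],"rotation": [0,0,0]},{"claw": 255,"delta_pos": [0,0,0],"rotation": [0,0,0]},{"claw": 255,"delta_pos": [0,0,0],"rotation": [0,0,0]},{"claw": 255,"delta_pos": [0,0,0],"rotation": [0,0,0]},{"claw": 255,"delta_pos": [0,0,0],"rotation": [0,0,0]}], "newtons": 40}}

```text
time: 30.95
tcp_pos: [0.4553, -0.1813, 0.1492]
eef_rot: [-0.006, 3.14, -0.002]
wrist_force: [-1.1, -1.7, 7.4]
gripper_width: 0.0176
finger_force: 39.6
```

>>> {"fn": "step_arm", "kwargs": {"targets": [{"claw": 255,"delta_pos": [0,0,-15],"rotation": [0,0,0]},{"claw": 255,"delta_pos": [0,0,-35],"rotation": [0,0,0]},{"claw": 255,"delta_pos": [0,0,-40],"rotation": [0,0,0]},{"claw": 255,"delta_pos": [0,0,-40],"rotation": [0,0,0]},{"claw": 255,"delta_pos": [0,0,-20],"rotation": [0,0,0]},{"claw": 255,"delta_pos": [0,0,0],"rotation": [0,0,0]}]}}

```text
time: 31.55
tcp_pos: [0.4559, -0.1806, 0.3015]
eef_rot: [-0.007, 3.138, -0.004]
wrist_force: [0.1, 0.2, -1.2]
gripper_width: 0.0173
finger_force: 39.4
```

```bash
python3 - <<'E'
from h import *
goto([.405,.227,.297]); print(env.read_state()["q"].round(2))
E
```

```text
tcp [ 0.4559 -0.1806  0.3015] yaw -3.137 tilt [ 0.003 -0.003] t 31.55 w 0.017
shift [ 49.  407.9   3.3]
[ 1.55  0.19 -1.37  1.69  0.19  1.41  1.73]
```

>>> {"fn": "step_arm", "kwargs": {"targets": [{"claw": 255,"delta_pos": [2,20,0],"rotation": [0,0,0]},{"claw": 255,"delta_pos": [5,40,0],"rotation": [0,0,0]},{"claw": 255,"delta_pos": [5,40,0],"rotation": [0,0,0]},{"claw": 255,"delta_pos": [5,40,0],"rotation": [0,0,0]},{"claw": 255,"delta_pos": [5,40,0],"rotation": [0,0,0]},{"claw": 255,"delta_pos": [5,40,0],"rotation": [0,0,0]},{"claw": 255,"delta_pos": [5,40,0],"rotation": [0,0,0]},{"claw": 255,"delta_pos": [5,40,0],"rotation": [0,0,0]},{"claw": 255,"delta_pos": [5,40,0],"rotation": [0,0,0]},{"claw": 255,"delta_pos": [5,40,0],"rotation": [0,0,0]},{"claw": 255,"delta_pos": [2,28,0],"rotation": [0,0,0]},{"claw": 255,"delta_pos": [0,0,0],"rotation": [0,0,0]}]}}

```text
time: 32.75
tcp_pos: [0.4026, 0.2302, 0.2974]
eef_rot: [0.018, -3.14, 0.002]
wrist_force: [0.2, 0.4, -2.3]
gripper_width: 0.0174
finger_force: 39.5
```

>>> {"fn": "step_arm", "kwargs": {"targets": [{"claw": 255,"delta_pos": [0,0,0],"rotation": [0,0,-6.5]},{"claw": 255,"delta_pos": [0,0,0],"rotation": [0,0,-6.5]},{"claw": 255,"delta_pos": [0,0,0],"rotation": [0,0,-6.5]},{"claw": 255,"delta_pos": [0,0,0],"rotation": [0,0,-6.5]},{"claw": 255,"delta_pos": [0,0,0],"rotation": [0,0,0]},{"claw": 255,"delta_pos": [0,0,0],"rotation": [0,0,0]}]}}

```text
time: 33.35
tcp_pos: [0.4038, 0.2254, 0.298]
eef_rot: [0.708, -3.06, -0.0]
wrist_force: [-0.4, 0.1, -0.6]
gripper_width: 0.017
finger_force: 39.5
```

```bash
python3 - <<'E'
from h import *
from scipy.optimize import least_squares
c=.457;C=np.array([.540,.292]);d=np.array([np.cos(c),np.sin(c)])
goto([*(C-.15*d),.232],c-np.pi); print(env.read_state()["q"].round(2)); print(C-.15*d,C-.086*d)
b=snap("side");a=snap("scene")
cv2.imwrite("pics/p10.png",np.hstack([cv2.resize(b[60:220,200:360],(400,400)),cv2.resize(a[100:220,310:430],(400,400))])[:,:,::-1])
E
```

```text
tcp [0.4038 0.2254 0.298 ] yaw -2.687 tilt [-0.001 -0.   ] t 33.35 w 0.017
shift [-1.7 -0.4 66. ]
turn z -0.14
[ 1.25 -0.45 -1.46  1.75 -0.45  1.46  1.89]
[0.40539295 0.22581131] [0.46282529 0.25405182]
```

View pics/p10.png

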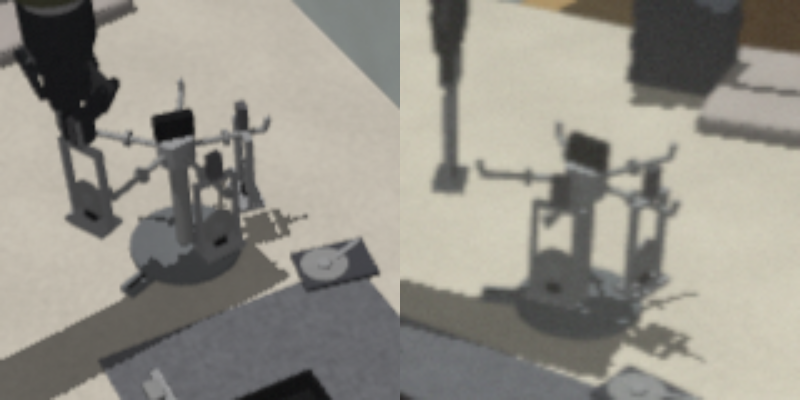

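Carrier held outside the next free branch; the first two hang on their branches.

>>> {"fn": "step_arm", "kwargs": {"targets": [{"claw": 255,"delta_pos": [-1.5,0,20],"rotation": [0,0,0]},{"claw": 255,"delta_pos": [0,0,20],"rotation": [0,0,0]},{"claw": 255,"delta_pos": [0,0,0],"rotation": [0,0,0]}]}}

```text
time: 33.75
tcp_pos: [0.3993, 0.2228, 0.259]
eef_rot: [-0.709, 3.058, 0.002]
wrist_force: [0.5, -0.9, -1.6]
gripper_width: 0.017
finger_force: 39.7
```

```bash
python3 - <<'E'
from h import *
goto([.4054,.2258,.232],.457-np.pi); print(env.read_state()["q"].round(3))
E
```

```text
tcp [0.3993 0.2228 0.259 ] yaw -2.686 tilt [0.002 0.001] t 33.75 w 0.017
shift [-6.7 -0.1 27. ]
turn z -0.08
[ 1.265 -0.499 -1.469  1.828 -0.506  1.392  1.934]
```

The elbow has wound up to a limit (q2 ≈ -0.5, q3 ≈ -1.47). Back out to open space and turn the symmetric grasp half a turn back.

>>> {"fn": "step_arm", "kwargs": {"targets": [{"claw": 255,"delta_pos": [0,0,-20],"rotation": [0,0,0]},{"claw": 255,"delta_pos": [0,0,-22],"rotation": [0,0,0]},{"claw": 255,"delta_pos": [0,0,0],"rotation": [0,0,0]},{"claw": 255,"delta_pos": [2,-20,0],"rotation": [0,0,0]},{"claw": 255,"delta_pos": [2,-39,0],"rotation": [0,0,0]},{"claw": 255,"delta_pos": [2,-39,0],"rotation": [0,0,0]},{"claw": 255,"delta_pos": [0,-39,0],"rotation": [0,0,0]},{"claw": 255,"delta_pos": [-3,-20,0],"rotation": [0,0,0]}]}}

```text
time: 34.55
tcp_pos: [0.4664, 0.0774, 0.3028]
eef_rot: [-0.707, 3.055, 0.005]
wrist_force: [0.2, 1.8, -0.9]
gripper_width: 0.0174
finger_force: 39.7
```

>>> {"fn": "step_arm", "kwargs": {"targets": [{"claw": 255,"delta_pos": [0,0,0],"rotation": [0,0,8]},{"claw": 255,"delta_pos": [0,0,0],"rotation": [0,0,8]},{"claw": 255,"delta_pos": [0,0,0],"rotation": [0,0,8]},{"claw": 255,"delta_pos": [0,0,0],"rotation": [0,0,8]},{"claw": 255,"delta_pos": [0,0,0],"rotation": [0,0,8]},{"claw": 255,"delta_pos": [0,0,0],"rotation": [0,0,8]},{"claw": 255,"delta_pos": [0,0,0],"rotation": [0,0,8]},{"claw": 255,"delta_pos": [0,0,0],"rotation": [0,0,8]},{"claw": 255,"delta_pos": [0,0,0],"rotation": [0,0,8]},{"claw": 255,"delta_pos": [0,0,0],"rotation": [0,0,8]},{"claw": 255,"delta_pos": [0,0,0],"rotation": [0,0,8]}]}}

```text
time: 35.65
tcp_pos: [0.466, 0.0805, 0.3024]
eef_rot: [1.62, 2.688, 0.007]
wrist_force: [0.4, -0.3, -1.4]
gripper_width: 0.017
finger_force: 39.9
```

```bash
python3 - <<'E'
from h import *
goto([.45,.08,.30],.457); s=env.read_state();print(s["q"].round(3),s["finger_force"])
E
```

```text
tcp [0.466  0.0805 0.3024] yaw 2.0569 tilt [0.005 0.002] t 35.65 w 0.017
shift [  7.  -14.3   2.4]
turn z 91.67
[ 1.645 -0.499 -1.468  1.726 -0.501  1.48   0.725] 39.93946731090546
```

>>> {"fn": "step_arm", "kwargs": {"targets": [{"claw": 255,"delta_pos": [-19,19,0],"rotation": [0,0,0]},{"claw": 255,"delta_pos": [-29,29,0],"rotation": [0,0,0]},{"claw": 255,"delta_pos": [-29,29,0],"rotation": [0,0,0]},{"claw": 255,"delta_pos": [-29,29,0],"rotation": [0,0,0]},{"claw": 255,"delta_pos": [-10,10,0],"rotation": [0,0,0]},{"claw": 255,"delta_pos": [0,0,0],"rotation": [0,0,0]}]}}

```text
time: 36.25
tcp_pos: [0.5124, 0.0226, 0.3379]
eef_rot: [1.569, 2.624, 0.095]
wrist_force: [-0.7, -0.9, -0.9]
gripper_width: 0.0175
finger_force: 39.9
```

```bash
python3 - <<'E'
from h import *
goto([.62,.03,.30],.457); s=env.read_state();print(s["q"].round(3))
E
```

```text
tcp [0.5124 0.0226 0.3379] yaw 2.0622 tilt [0.103 0.011] t 36.25 w 0.017
shift [-42.8  94.1  48.8]
turn z 91.97
[ 1.808 -0.499 -1.468  1.648 -0.543  1.46   0.861]
```

>>> {"fn": "step_arm", "kwargs": {"targets": [{"claw": 255,"delta_pos": [0,0,0],"rotation": [0,0,8]},{"claw": 255,"delta_pos": [0,0,0],"rotation": [0,0,8]},{"claw": 255,"delta_pos": [0,0,0],"rotation": [0,0,8]},{"claw": 255,"delta_pos": [0,0,0],"rotation": [0,0,8]},{"claw": 255,"delta_pos": [0,0,0],"rotation": [0,0,8]},{"claw": 255,"delta_pos": [0,0,0],"rotation": [0,0,8]},{"claw": 255,"delta_pos": [0,0,0],"rotation": [0,0,8]},{"claw": 255,"delta_pos": [0,0,0],"rotation": [0,0,8]},{"claw": 255,"delta_pos": [0,0,0],"rotation": [0,0,8]},{"claw": 255,"delta_pos": [0,0,0],"rotation": [0,0,8]},{"claw": 255,"delta_pos": [0,0,0],"rotation": [0,0,8]}]}}

```text
time: 37.35
tcp_pos: [0.5119, 0.0249, 0.337]
eef_rot: [3.015, 0.81, 0.157]
wrist_force: [0.2, -0.2, -0.4]
gripper_width: 0.0171
finger_force: 39.9
```

```bash
python3 - <<'E'
from h import *
goto([.62,.03,.30],.457); s=env.read_state();print(s["q"].round(3))
E
```

```text
tcp [0.5119 0.0249 0.337 ] yaw 0.5269 tilt [0.101 0.011] t 37.35 w 0.017
shift [92.2 48.  47.7]
turn z 4.01
[ 1.805 -0.499 -1.469  1.649 -0.543  1.46  -0.682]
```

```bash
cat > kin.py <<'E'
import numpy as np
from scipy.spatial.transform import Rotation as R
from scipy.optimize import least_squares
def fk(q,p):
    h,a,b,c,y0=p[:5]; ax="zyzyzyz"; L=[h,0,a,0,b,0,c]
    M=np.eye(3); x=np.zeros(3)
    for i in range(7):
        M0=M
        if i==0: x=x+[0,0,h]
        M=M@R.from_euler(ax[i],(-q[i] if ax[i]=="z" else q[i])+(y0 if i==6 else 0)).as_matrix()
        if i==1: x=x+M[:,2]*a
        if i==3: x=x+M[:,2]*b
        if i==6: x=x+M[:,2]*c
    return x,M
D=[([1.299,.333,-.065,1.461,.022,1.35,-.088],(.154,-.605,.256),.249),
([.039,.117,-.72,1.47,.077,1.584,-2.263],(.448,.2643,.3901),-.0153),
([.011,.379,-.764,1.397,.26,1.469,-1.934],(.5397,.2886,.3009),.3798),
([.158,.516,-.988,1.515,.438,1.345,-.729],(.5396,.2922,.2113),1.7102),
([.54,.01,-.40,1.82,.01,1.31,-1.43],(.4591,-.1112,.26),.002),
([1.55,.19,-1.37,1.69,.19,1.41,1.73],(.4559,-.1806,.3015),-3.137),
([1.265,-.499,-1.469,1.828,-.506,1.392,1.934],(.3993,.2228,.259),-2.686),
([1.805,-.499,-1.469,1.649,-.543,1.46,-.682],(.5119,.0249,.337),.5269)]
def res(p):
    o=[]
    for q,x,y in D:
        X,M=fk(q,p); yy=np.arctan2(M[1,0],M[0,0]); o+=list(X-x)+[.3*np.sin(yy-y)]
    return o
P=min((least_squares(res,[.36,.42,.4,.25,y]) for y in(0,np.pi/2,np.pi,-np.pi/2)),key=lambda r:r.cost)
if __name__=="__main__": print(P.x.round(4),P.cost); print(np.round(P.fun.reshape(-1,4),3))
E
python3 kin.py
```

```text
[0.0886 0.4625 0.475  0.1637 1.5712] 0.0052171708418067685
[[ 0.04   0.023  0.001  0.   ]
 [-0.024  0.031  0.    -0.   ]
 [-0.021  0.029  0.005  0.   ]
 [-0.014  0.025  0.01  -0.   ]
 [-0.     0.044  0.006  0.   ]
 [ 0.011  0.021  0.004  0.   ]
 [-0.     0.032 -0.012 -0.   ]
 [ 0.     0.025 -0.015 -0.   ]]
```

```bash
python3 - <<'E'
s=open('kin.py').read()
s=s.replace("        if i==1: x=x+M[:,2]*a\n","        if i in(0,2,4): x=x+M@np.array([p[5+i],p[6+i],0])\n        if i==1: x=x+M[:,2]*a\n")
s=s.replace("[.36,.42,.4,.25,y]","[.09,.46,.47,.16,y]+[0]*6")
open('kin.py','w').write(s)
E
python3 kin.py
```

```text
[ 2.54500e-01  4.47900e-01  4.96700e-01  3.13900e-01  1.41376e+01
 -6.00000e-04 -2.25000e-02 -6.00000e-03 -2.47000e-02 -2.00000e-04
  1.50000e-03] 6.264080981518695e-06
[[ 0.    -0.    -0.     0.   ]
 [-0.     0.     0.    -0.   ]
 [-0.001  0.     0.     0.   ]
 [-0.001  0.001 -0.    -0.   ]
 [-0.    -0.001  0.002  0.   ]
 [ 0.    -0.001 -0.002  0.   ]
 [ 0.    -0.    -0.001 -0.   ]
 [-0.     0.     0.    -0.   ]]
```

```bash
cat > sim.py <<'E'
from kin import *
p=P.x
lo=np.array([-2.6,-.499,-1.469,.16,-1.27,.06,-2.6]);hi=np.array([2.6,2.12,1.34,2.42,4.41,2.06,2.6])
def pose(x,y): return np.array(x,float),R.from_euler("z",y).as_matrix()@np.diag([1,-1,-1.])
def jac(q):
    X,M=fk(q,p); J=np.zeros((6,7))
    for i in range(7):
        d=q.copy();d[i]+=1e-5;X2,M2=fk(d,p);J[:3,i]=(X2-X)/1e-5;J[3:,i]=R.from_matrix(M2@M.T).as_rotvec()/1e-5
    return X,M,J
def ik(q,X1,M1,n=25):
    q=q.copy()
    for _ in range(n):
        X,M,J=jac(q); e=np.r_[X1-X,R.from_matrix(M1@M.T).as_rotvec()]
        if np.abs(e).max()<1e-4: break
        free=np.ones(7,bool)
        for _ in range(3):
            Jf=J[:,free]; dq=np.zeros(7); dq[free]=Jf.T@np.linalg.solve(Jf@Jf.T+1e-5*np.eye(6),e)
            bad=((q+dq<lo)|(q+dq>hi))&free
            if not bad.any(): break
            free&=~bad
        q=np.clip(q+np.clip(dq,-.1,.1),lo,hi)
    return q,np.abs(e).max()
def go(q,x,y,n=None):
    X,M=fk(q,p);X1,M1=pose(x,y); y0=np.arctan2(M[1,0],M[0,0]); y1=y0+(y-y0)
    n=n or int(max(np.linalg.norm(X1-X)/.04,abs(y-y0)/.14,1))+1; w=0
    for k in range(1,n+1):
        f=k/n; q,e=ik(q,*pose(X+f*(X1-X),y0+f*(y-y0))); w=max(w,e)
    return q,w
if __name__=="__main__":
    q=np.array([1.55,.19,-1.37,1.69,.19,1.41,1.73]);q,w=go(q,[.403,.2302,.297],-3.137);q,w=go(q,[.4038,.2254,.298],-2.687);print("check",q.round(2),w)
    q0=np.array([1.805,-.499,-1.469,1.649,-.543,1.46,-.682])
    for E in([.6,.02,.34],[.65,-.1,.34],[.6,-.2,.4],[.5,-.3,.35],[.35,-.45,.35],[.45,-.1,.45],[.6,0,.5]):
      for y in(.53,-.8,-.4,1.5):
        q,w1=go(q0,E,.53); qa=q; q,w2=go(q,E,y)
        qb=q; q,w3=go(q,[.5,-.1,.33],.457); q,w4=go(q,[.405,.226,.298],.457)
        print(E,y,"E",qa.round(2),round(w1,3),"app",q.round(2),round(w3,3),round(w4,3))
E
python3 sim.py
```

```text
check [ 1.24 -0.42 -1.47  1.75 -0.42  1.45  1.86] 3.4522959730438124e-06
[0.6, 0.02, 0.34] 0.53 E [ 1.84 -0.5  -1.47  1.59 -0.51  1.57 -0.67] 0.105 app [ 1.27 -0.49 -1.44  1.75 -0.49  1.47 -1.21] 0.026 0.0
[0.6, 0.02, 0.34] -0.8 E [ 1.84 -0.5  -1.47  1.59 -0.51  1.57 -0.67] 0.105 app [ 1.27 -0.49 -1.44  1.75 -0.49  1.47 -1.21] 0.026 0.0
[0.6, 0.02, 0.34] -0.4 E [ 1.84 -0.5  -1.47  1.59 -0.51  1.57 -0.67] 0.105 app [ 1.27 -0.49 -1.44  1.75 -0.49  1.47 -1.21] 0.026 0.0
[0.6, 0.02, 0.34] 1.5 E [ 1.84 -0.5  -1.47  1.59 -0.51  1.57 -0.67] 0.105 app [ 1.27 -0.49 -1.44  1.75 -0.49  1.47 -1.21] 0.026 0.0
[0.65, -0.1, 0.34] 0.53 E [ 1.96 -0.5  -1.47  1.61 -0.5   1.53 -0.55] 0.153 app [ 1.27 -0.49 -1.44  1.75 -0.49  1.47 -1.21] 0.026 0.0
[0.65, -0.1, 0.34] -0.8 E [ 1.96 -0.5  -1.47  1.61 -0.5   1.53 -0.55] 0.153 app [ 1.27 -0.49 -1.44  1.75 -0.49  1.47 -1.21] 0.026 0.0
[0.65, -0.1, 0.34] -0.4 E [ 1.96 -0.5  -1.47  1.61 -0.5   1.53 -0.55] 0.153 app [ 1.27 -0.49 -1.44  1.75 -0.49  1.47 -1.21] 0.026 0.0
[0.65, -0.1, 0.34] 1.5 E [ 1.96 -0.5  -1.47  1.61 -0.5   1.53 -0.55] 0.153 app [ 1.27 -0.49 -1
[... 1981 characters left out ...]
[ 1.27 -0.48 -1.45  1.75 -0.48  1.47 -1.23] 0.033 0.0
[0.45, -0.1, 0.45] 1.5 E [ 1.98 -0.39 -1.39  1.46 -0.39  1.75 -0.5 ] 0.012 app [ 1.27 -0.49 -1.45  1.75 -0.49  1.47 -1.22] 0.03 0.0
[0.6, 0, 0.5] 0.53 E [ 2.04 -0.5  -1.47  1.28 -0.54  1.85 -0.63] 0.096 app [ 1.27 -0.49 -1.44  1.75 -0.49  1.47 -1.21] 0.026 0.0
[0.6, 0, 0.5] -0.8 E [ 2.04 -0.5  -1.47  1.28 -0.54  1.85 -0.63] 0.096 app [ 1.27 -0.49 -1.44  1.75 -0.49  1.47 -1.21] 0.026 0.0
[0.6, 0, 0.5] -0.4 E [ 2.04 -0.5  -1.47  1.28 -0.54  1.85 -0.63] 0.096 app [ 1.27 -0.49 -1.44  1.75 -0.49  1.47 -1.21] 0.026 0.0
[0.6, 0, 0.5] 1.5 E [ 2.04 -0.5  -1.47  1.28 -0.54  1.85 -0.63] 0.096 app [ 1.27 -0.49 -1.44  1.75 -0.49  1.47 -1.21] 0.026 0.0
```

```bash
cat > search.py <<'E'
from sim import *
import time
def T(y,tx,ty): return R.from_euler("z",y).as_matrix()@np.diag([1,-1,-1.])@R.from_rotvec([tx,ty,0]).as_matrix()
def goM(q,X1,M1):
    X,M=fk(q,p); rv=R.from_matrix(M.T@M1).as_rotvec()
    n=int(max(np.linalg.norm(X1-X)/.045,np.linalg.norm(rv)/.14,1))+1; w=0
    for k in range(1,n+1):
        f=k/n; q,e=ik(q,X+f*(X1-X),M@R.from_rotvec(f*rv).as_matrix(),6); w=max(w,e)
    return q,w
if __name__=="__main__":
    rng=np.random.default_rng(1); q0=np.array([1.805,-.499,-1.469,1.649,-.543,1.46,-.682]); H=([.46,0,.33],T(.457,0,0)); best=[];t=time.time()
    while time.time()-t<240:
        k=rng.integers(1,4); W=[]; q=q0; wm=0
        for _ in range(k):
            w=(rng.uniform(-.5,1.4),*rng.uniform(-.7,.7,2)); a=rng.uniform(-1.0,.3); r=rng.uniform(.42,.65); x=[r*np.cos(a),r*np.sin(a),rng.uniform(.33,.5)]
            W.append((np.round(x,2),np.round(w,2))); q,e=goM(q,np.array(W[-1][0]),T(*W[-1][1])); wm=max(wm,e)
        q,e=goM(q,np.array(H[0]),H[1]); 
        if e<.003: best.append((q[2]-.1*k-2*max(0,wm-.15),k,q.round(2),round(wm,3),W))
    best.sort(key=lambda b:-b[0]); print(len(best))
    for b in best[:4]: print(b)
E
python3 search.py
```

```text
591
(np.float64(0.43933640334491475), np.int64(3), array([-0.91, -0.15,  0.74,  1.78,  0.1 ,  1.47, -1.3 ]), np.float64(0.046), [(array([ 0.38, -0.35,  0.42]), array([ 0.18, -0.09,  0.57])), (array([ 0.29, -0.36,  0.34]), array([ 1.13,  0.6 , -0.34])), (array([0.62, 0.07, 0.36]), array([ 0.2 , -0.36, -0.7 ]))])
(np.float64(0.2649721636485989), np.int64(3), array([-0.71, -0.12,  0.56,  1.78,  0.06,  1.46, -1.27]), np.float64(0.087), [(array([0.54, 0.09, 0.34]), array([ 1.26, -0.47,  0.61])), (array([ 0.51, -0.14,  0.35]), array([ 1.27,  0.08, -0.34])), (array([0.52, 0.01, 0.49]), array([ 0.44, -0.63, -0.58]))])
(np.float64(0.11890600531442841), np.int64(2), array([-0.44, -0.09,  0.32,  1.77,  0.03,  1.46, -1.24]), np.float64(0.061), [(array([ 0.41, -0.15,  0.49]), array([0.4 , 0.12, 0.54])), (array([0.59, 0.05, 0.5 ]), array([ 1.31, -0.02, -0.63]))])
(np.float64(0.08266830598739633), np.int64(3), array([-0.71, -0.12,  0.57,  1.78,  0.06,  1.46, -1.27]), np.float64(0.243), [(array([ 0.63, -0.08,  0.4 ]), array([1.21, 0.47, 0.45])), (array([ 0.36, -0.26,  0.49]), array([ 1.06,  0.38, -0.09])), (array([0.46, 0.03, 0.44]), array([ 1.06,  0.34, -0.35]))])
```

```bash
cat > rows.py <<'E'
from search import *
def screw(X,M,X1,M1):
    rv=R.from_matrix(M.T@M1).as_rotvec(); d=M.T@(X1-X)
    n=int(max(np.linalg.norm(d)/.035,np.linalg.norm(rv)/.125,1))+1
    S=sum(R.from_rotvec(rv*k/n).as_matrix() for k in range(n))
    t=np.linalg.solve(S,d)
    return n,np.round(t*1000,0),np.round(np.degrees(rv/n),1)
def play(q,X,M,n,t,r):
    zs=[];w=0
    for _ in range(n):
        X=X+M@(t/1000); M=M@R.from_rotvec(np.radians(r)).as_matrix(); q,e=ik(q,X,M,8); w=max(w,e); zs.append(X[2])
    return q,X,M,w,min(zs)
def plan(q,Ws):
    X,M=fk(q,p)
    for x,w in Ws:
        n,t,r=screw(X,M,np.array(x),T(*w)); q,X,M,e,z=play(q,X,M,n,t,r)
        print("rows",n,t.tolist(),r.tolist(),"-> q",q.round(2),"X",X.round(3),"err",round(e,3),"zmin",round(z,3))
    return q
if __name__=="__main__":
    from station import env
    q=np.array(env.read_state()["q"]); print(q.round(3))
    plan(q,[([.41,-.15,.49],(.4,.12,.54)),([.59,.05,.5],(1.31,-.02,-.63)),([.46,0,.33],(.457,0,0)),([.405,.226,.298],(.457,0,0)),([.405,.226,.232],(.457,0,0)),([.463,.254,.206],(.457,0,0))])
E
python3 rows.py
```

```text
[ 1.805 -0.499 -1.469  1.649 -0.543  1.46  -0.682]
rows 8 [-15.0, 13.0, -25.0] [0.9, 3.2, 1.0] -> q [ 1.59 -0.32 -0.72  1.66 -0.76  1.66 -0.37] X [ 0.409 -0.147  0.491] err 0.0 zmin 0.361
rows 12 [24.0, -0.0, -1.0] [-0.9, -5.4, -4.5] -> q [-0.52  0.42  0.18  0.97  0.52  2.06 -0.42] X [0.589 0.043 0.505] err 0.0 zmin 0.504
rows 9 [-6.0, -11.0, 22.0] [1.9, 3.7, 5.3] -> q [-0.36 -0.09  0.25  1.76  0.02  1.47 -1.23] X [ 0.459 -0.002  0.335] err 0.0 zmin 0.335
rows 7 [7.0, -33.0, 5.0] [-0.0, 0.0, -0.0] -> q [-0.58 -0.05 -0.03  1.8  -0.    1.4  -1.73] X [0.401 0.227 0.3  ] err 0.0 zmin 0.3
rows 2 [2.0, 1.0, 34.0] [-0.0, 0.1, -0.0] -> q [-0.58 -0.   -0.03  1.9  -0.    1.25 -1.72] X [0.405 0.227 0.232] err 0.0 zmin 0.232
rows 2 [32.0, 1.0, 13.0] [-0.0, -0.0, -0.0] -> q [-0.58  0.15 -0.01  1.78  0.    1.2  -1.7 ] X [0.464 0.253 0.206] err 0.0 zmin 0.206
```

>>> {"fn": "step_arm", "kwargs": {"targets": [{"claw": 255,"delta_pos": [-15,13,-25],"rotation": [0.9,3.2,1]},{"claw": 255,"delta_pos": [-15,13,-25],"rotation": [0.9,3.2,1]},{"claw": 255,"delta_pos": [-15,13,-25],"rotation": [0.9,3.2,1]},{"claw": 255,"delta_pos": [-15,13,-25],"rotation": [0.9,3.2,1]},{"claw": 255,"delta_pos": [-15,13,-25],"rotation": [0.9,3.2,1]},{"claw": 255,"delta_pos": [-15,13,-25],"rotation": [0.9,3.2,1]},{"claw": 255,"delta_pos": [-15,13,-25],"rotation": [0.9,3.2,1]},{"claw": 255,"delta_pos": [-15,13,-25],"rotation": [0.9,3.2,1]},{"claw": 255,"delta_pos": [0,0,0],"rotation": [0,0,0]}]}}

```text
time: 38.25
tcp_pos: [0.4073, -0.1532, 0.4908]
eef_rot: [-2.766, -0.552, -0.729]
wrist_force: [0.2, -0.3, -1.6]
gripper_width: 0.0175
finger_force: 40.0
```

```bash
cat > r2.py <<'E'
from rows import *
from station import env
q=np.array(env.read_state()["q"]); print(q.round(3),env.read_state()["tcp_pos"].round(3))
plan(q,[([.59,.05,.5],(1.31,-.02,-.63)),([.46,0,.33],(.457,0,0)),([.405,.226,.298],(.457,0,0))])
E
python3 r2.py
```

```text
[ 1.593 -0.308 -0.707  1.659 -0.756  1.661 -0.365] [ 0.407 -0.153  0.491]
rows 12 [25.0, -1.0, -0.0] [-0.9, -5.4, -4.5] -> q [-0.48  0.42  0.09  0.99  0.54  2.06 -0.47] X [0.587 0.051 0.495] err 0.0 zmin 0.495
rows 9 [-6.0, -10.0, 22.0] [1.9, 3.7, 5.3] -> q [-0.28 -0.07  0.17  1.76  0.01  1.45 -1.23] X [0.463 0.001 0.325] err 0.0 zmin 0.325
rows 7 [7.0, -33.0, 4.0] [-0.0, -0.0, -0.0] -> q [-0.51 -0.03 -0.1   1.79 -0.    1.39 -1.73] X [0.406 0.23  0.297] err 0.0 zmin 0.297
```

>>> {"fn": "step_arm", "kwargs": {"targets": [{"claw": 255,"delta_pos": [12.5,-0.5,0],"rotation": [-0.45,-2.7,-2.25]},{"claw": 255,"delta_pos": [12.5,-0.5,0],"rotation": [-0.45,-2.7,-2.25]},{"claw": 255,"delta_pos": [12.5,-0.5,0],"rotation": [-0.45,-2.7,-2.25]},{"claw": 255,"delta_pos": [12.5,-0.5,0],"rotation": [-0.45,-2.7,-2.25]},{"claw": 255,"delta_pos": [12.5,-0.5,0],"rotation": [-0.45,-2.7,-2.25]},{"claw": 255,"delta_pos": [12.5,-0.5,0],"rotation": [-0.45,-2.7,-2.25]},{"claw": 255,"delta_pos": [12.5,-0.5,0],"rotation": [-0.45,-2.7,-2.25]},{"claw": 255,"delta_pos": [12.5,-0.5,0],"rotation": [-0.45,-2.7,-2.25]},{"claw": 255,"delta_pos": [12.5,-0.5,0],"rotation": [-0.45,-2.7,-2.25]},{"claw": 255,"delta_pos": [12.5,-0.5,0],"rotation": [-0.45,-2.7,-2.25]},{"claw": 255,"delta_pos": [12.5,-0.5,0],"rotation": [-0.45,-2.7,-2.25]},{"claw": 255,"delta_pos": [12.5,-0.5,0],"rotation": [-0.45,-2.7,-2.25]}]}}

```text
time: 39.45
tcp_pos: [0.522, -0.0624, 0.5317]
eef_rot: [2.768, 1.272, 0.011]
wrist_force: [0.1, -0.6, -0.5]
gripper_width: 0.0171
finger_force: 40.0
```

>>> {"fn": "step_arm", "kwargs": {"targets": [{"claw": 255,"delta_pos": [12.5,-0.5,0],"rotation": [-0.45,-2.7,-2.25]},{"claw": 255,"delta_pos": [12.5,-0.5,0],"rotation": [-0.45,-2.7,-2.25]},{"claw": 255,"delta_pos": [12.5,-0.5,0],"rotation": [-0.45,-2.7,-2.25]},{"claw": 255,"delta_pos": [12.5,-0.5,0],"rotation": [-0.45,-2.7,-2.25]},{"claw": 255,"delta_pos": [12.5,-0.5,0],"rotation": [-0.45,-2.7,-2.25]},{"claw": 255,"delta_pos": [12.5,-0.5,0],"rotation": [-0.45,-2.7,-2.25]},{"claw": 255,"delta_pos": [12.5,-0.5,0],"rotation": [-0.45,-2.7,-2.25]},{"claw": 255,"delta_pos": [12.5,-0.5,0],"rotation": [-0.45,-2.7,-2.25]},{"claw": 255,"delta_pos": [12.5,-0.5,0],"rotation": [-0.45,-2.7,-2.25]},{"claw": 255,"delta_pos": [12.5,-0.5,0],"rotation": [-0.45,-2.7,-2.25]},{"claw": 255,"delta_pos": [0,0,0],"rotation": [0,0,0]}]}}

```text
time: 40.55
tcp_pos: [0.5797, 0.0423, 0.4981]
eef_rot: [2.225, 1.59, -0.559]
wrist_force: [0.6, -0.3, -1.5]
gripper_width: 0.0175
finger_force: 40.0
```

```bash
sed -i 's/^plan.*/plan(q,[([.46,0,.33],(.457,0,0)),([.405,.226,.298],(.457,0,0))])/' r2.py; python3 r2.py
```

```text
[-0.318  0.382 -0.105  0.989  0.521  2.057 -0.57 ] [0.58  0.042 0.498]
rows 8 [-8.0, -11.0, 24.0] [1.9, 3.4, 5.5] -> q [-0.08 -0.07 -0.02  1.75 -0.    1.47 -1.22] X [ 0.456 -0.001  0.332] err 0.0 zmin 0.332
rows 7 [8.0, -32.0, 5.0] [-0.0, 0.1, -0.0] -> q [-0.3  -0.03 -0.29  1.78 -0.01  1.38 -1.71] X [0.408 0.225 0.297] err 0.0 zmin 0.297
```

Near-ideal elbow posture. On to the approach pose.

>>> {"fn": "step_arm", "kwargs": {"targets": [{"claw": 255,"delta_pos": [-8,-11,24],"rotation": [1.9,3.4,5.5]},{"claw": 255,"delta_pos": [-8,-11,24],"rotation": [1.9,3.4,5.5]},{"claw": 255,"delta_pos": [-8,-11,24],"rotation": [1.9,3.4,5.5]},{"claw": 255,"delta_pos": [-8,-11,24],"rotation": [1.9,3.4,5.5]},{"claw": 255,"delta_pos": [-8,-11,24],"rotation": [1.9,3.4,5.5]},{"claw": 255,"delta_pos": [-8,-11,24],"rotation": [1.9,3.4,5.5]},{"claw": 255,"delta_pos": [-8,-11,24],"rotation": [1.9,3.4,5.5]},{"claw": 255,"delta_pos": [-8,-11,24],"rotation": [1.9,3.4,5.5]},{"claw": 255,"delta_pos": [0,0,0],"rotation": [0,0,0]},{"claw": 255,"delta_pos": [0,0,0],"rotation": [0,0,0]}]}}

```text
time: 41.55
tcp_pos: [0.4551, -0.0065, 0.3326]
eef_rot: [3.064, 0.693, -0.001]
wrist_force: [0.8, -0.6, -0.4]
gripper_width: 0.0172
finger_force: 40.0
```

```bash
sed -i 's/^plan.*/plan(q,[([.4054,.2258,.297],(.457,0,0))])/' r2.py; python3 r2.py; python3 -c "
from rows import *
from station import env
s=env.read_state();M=R.from_rotvec(s['eef_rot']).as_matrix();print(screw(s['tcp_pos'],M,np.array([.4054,.2258,.297]),T(.457,0,0)),M[:,2])"
```

```text
[-0.063 -0.075 -0.021  1.757 -0.002  1.459 -1.211] [ 0.455 -0.007  0.333]
rows 7 [8.0, -33.0, 5.0] [-0.0, 0.0, -0.1] -> q [-0.29 -0.03 -0.3   1.79 -0.01  1.38 -1.71] X [0.405 0.226 0.296] err 0.0 zmin 0.296
(7, array([  8., -33.,   5.]), array([-0. ,  0. , -0.1])) [-5.52739669e-04 -1.45650996e-04 -9.99999837e-01]
```

>>> {"fn": "step_arm", "kwargs": {"targets": [{"claw": 255,"delta_pos": [8,-33,5],"rotation": [0,0,-0.1]},{"claw": 255,"delta_pos": [8,-33,5],"rotation": [0,0,-0.1]},{"claw": 255,"delta_pos": [8,-33,5],"rotation": [0,0,-0.1]},{"claw": 255,"delta_pos": [8,-33,5],"rotation": [0,0,-0.1]},{"claw": 255,"delta_pos": [8,-33,5],"rotation": [0,0,-0.1]},{"claw": 255,"delta_pos": [8,-33,5],"rotation": [0,0,-0.1]},{"claw": 255,"delta_pos": [8,-33,5],"rotation": [0,0,-0.1]},{"claw": 255,"delta_pos": [0,0,0],"rotation": [0,0,0]},{"claw": 255,"delta_pos": [0,0,0],"rotation": [0,0,0]}]}}

```text
time: 42.45
tcp_pos: [0.406, 0.2275, 0.2982]
eef_rot: [-3.058, -0.715, -0.0]
wrist_force: [-0.2, -0.8, -1.4]
gripper_width: 0.0172
finger_force: 40.0
```

```bash
python3 - <<'E'
from h import *
goto([.4054,.2258,.232],.457); print(env.read_state()["q"].round(3))
b=snap("side");a=snap("scene")
cv2.imwrite("pics/p11.png",np.hstack([cv2.resize(b[60:220,200:360],(400,400)),cv2.resize(a[100:220,310:430],(400,400))])[:,:,::-1])
E
```

```text
tcp [0.406  0.2275 0.2982] yaw 0.4596 tilt [-0.     0.001] t 42.45 w 0.017
shift [-1.4  1.3 66.2]
turn z 0.15
[-0.297 -0.027 -0.303  1.783 -0.009  1.384 -1.709]
```

View pics/p11.png

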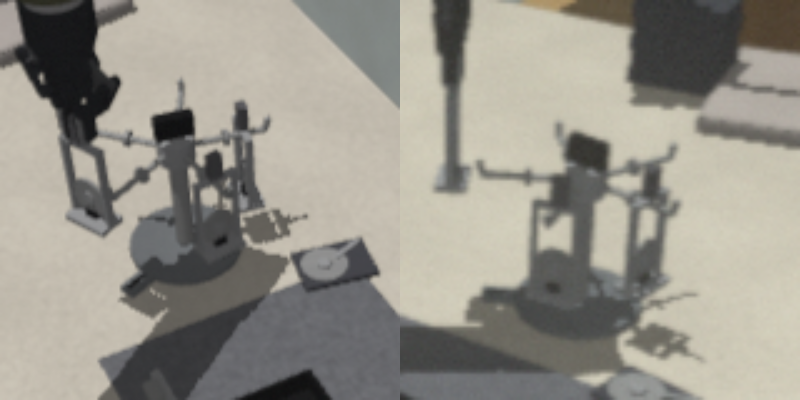

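Still upright in the grip, in front of the branch tip as before. Lower, insert, set down.

>>> {"fn": "step_arm", "kwargs": {"targets": [{"claw": 255,"delta_pos": [-1.5,1.5,30],"rotation": [0,0,0]},{"claw": 255,"delta_pos": [0,0,26],"rotation": [0,0,0]},{"claw": 255,"delta_pos": [0,0,10],"rotation": [0,0,0]},{"claw": 255,"delta_pos": [0,0,0],"rotation": [0,0,0]},{"claw": 255,"delta_pos": [0,0,0],"rotation": [0,0,0]},{"claw": 255,"delta_pos": [8,0,0],"rotation": [0,0,0]},{"claw": 255,"delta_pos": [8,0,0],"rotation": [0,0,0]},{"claw": 255,"delta_pos": [8,0,0],"rotation": [0,0,0]},{"claw": 255,"delta_pos": [8,0,0],"rotation": [0,0,0]}]}}

```text
time: 43.45
tcp_pos: [0.4343, 0.2389, 0.2314]
eef_rot: [-3.059, -0.709, 0.001]
wrist_force: [-0.5, 0.3, -1.3]
gripper_width: 0.017
finger_force: 40.0
```

>>> {"fn": "step_arm", "kwargs": {"targets": [{"claw": 255,"delta_pos": [8,0,0],"rotation": [0,0,0]},{"claw": 255,"delta_pos": [8,0,0],"rotation": [0,0,0]},{"claw": 255,"delta_pos": [8,0,0],"rotation": [0,0,0]},{"claw": 255,"delta_pos": [8,0,0],"rotation": [0,0,0]},{"claw": 255,"delta_pos": [0,0,0],"rotation": [0,0,0]},{"claw": 255,"delta_pos": [0,0,10],"rotation": [0,0,0]},{"claw": 255,"delta_pos": [0,0,10],"rotation": [0,0,0]},{"claw": 255,"delta_pos": [0,0,5],"rotation": [0,0,0]},{"claw": 255,"delta_pos": [0,0,2],"rotation": [0,0,0]},{"claw": 255,"delta_pos": [0,0,0],"rotation": [0,0,0]},{"claw": 255,"delta_pos": [0,0,0],"rotation": [0,0,0]}]}}

```text
time: 44.55
tcp_pos: [0.4616, 0.2523, 0.2056]
eef_rot: [-3.059, -0.71, 0.001]
wrist_force: [-8.4, -4.7, 17.3]
gripper_width: 0.017
finger_force: 42.5
```

```bash
python3 - <<'E'
from h import *
goto([.463,.254,.206],.457); print(env.read_state()["wrist_force"].round(1))
E
```

```text
tcp [0.4616 0.2523 0.2056] yaw 0.4558 tilt [-0.001  0.001] t 44.55 w 0.017
shift [ 2.  -0.9 -0.4]
turn z -0.07
[-8.4 -4.7 17.3]
```

>>> {"fn": "step_arm", "kwargs": {"targets": [{"claw": 255,"delta_pos": [0,0,-1.5],"rotation": [0,0,0]},{"claw": 120,"delta_pos": [0,0,0],"rotation": [0,0,0]},{"claw": 120,"delta_pos": [0,0,0],"rotation": [0,0,0]},{"claw": 120,"delta_pos": [0,0,0],"rotation": [0,0,0]},{"claw": 120,"delta_pos": [0,0,0],"rotation": [0,0,0]},{"claw": 120,"delta_pos": [0,0,-20],"rotation": [0,0,0]},{"claw": 120,"delta_pos": [0,0,-30],"rotation": [0,0,0]},{"claw": 60,"delta_pos": [0,0,-45],"rotation": [0,0,0]},{"claw": 60,"delta_pos": [0,0,0],"rotation": [0,0,0]}]}}

```text
time: 45.45
tcp_pos: [0.464, 0.2537, 0.3065]
eef_rot: [-3.057, -0.709, -0.012]
wrist_force: [-0.3, 0.1, 0.2]
gripper_width: 0.0653
finger_force: 0.0
```

```bash
cat > look.py <<'E'
from h import *
for n in("scene","side"):
  im=snap(n)
  for r in finder.cut_out(n,"carrier1")[:9]:
    ys,xs=np.where(r["pixels"]); 
    if r["p"]<.3 or len(ys)>2500: continue
    y0=ys.min(); m=ys<=y0+2; px=[(xs[m].mean(),y0+1.5)]
    print(n,round(r["p"],2),np.round(px[0],1),xs.max()-xs.min(),ys.max()-ys.min(),"tray z",ray(n,px,.147)[0][:2].round(3),"hung z",ray(n,px,.209)[0][:2].round(3))
E
python3 look.py; python3 - <<'E'
from rows import *
from station import env
s=env.read_state();q=np.array(s["q"]);print(q.round(2),s["tcp_pos"].round(4))
# options for knob grip: current tree yaw 2.97 -> grip at 2.97 or -0.171, turn +1.2566 or -3.77..
for g in(-.171,2.97):
    print(g);a=plan(q,[([.5395,.292,.30],(.457,0,0)),([.5395,.292,.30],((.457+g)/2,0,0)),([.5395,.292,.30],(g,0,0)),([.5395,.292,.212],(g,0,0)),([.5395,.292,.212],(g+.63,0,0)),([.5395,.292,.212],(g+1.2566,0,0)),([.5395,.292,.30],(.457,0,0)),([.448,-.245,.26],(.0,0,0))])
E
```

```text
scene 0.87 [197.7 213.5] 23 42 tray z [ 0.29  -0.293] hung z [ 0.366 -0.346]
scene 0.86 [357.2 154.5] 16 38 tray z [0.5   0.303] hung z [0.558 0.195]
scene 0.66 [384.8 151.5] 14 39 tray z [0.576 0.382] hung z [0.627 0.267]
scene 0.57 [247.7 222.5] 22 44 tray z [ 0.446 -0.244] hung z [ 0.508 -0.301]
scene 0.57 [361.  257.5] 19 48 tray z [ 0.791 -0.195] hung z [ 0.821 -0.257]
scene 0.46 [341.5 142.5] 9 39 tray z [0.396 0.36 ] hung z [0.463 0.247]
side 0.91 [284.6 122.5] 17 43 tray z [0.581 0.274] hung z [0.551 0.201]
side 0.86 [328.9 261.5] 18 42 tray z [ 0.448 -0.248] hung z [ 0.427 -0.286]
side 0.85 [249.7 122.5] 22 45 tray z [0.486 0.326] hung z [0.462 0.25 ]
side 0.83 [295.7 102.5] 11 43 tray z [0.657 0.35 ] hung z [0.622 0.272]
side 0.82 [274.8 303.5] 29 45 tray z [ 0.29  -0.289] hung z [ 0.279 -0.324]
side 0.79 [433.1 195.5] 27 42 tray z [ 0.794 -0.196] hung z [ 0.749 -0.237]
[-0.31  0.11 -0.3   1.64  0.03  1.4  -1.73] [0.4619 0.2521 0.2995]
-0.171
rows 3 [29.0, -1.0, -0.0] [-0.0, 0.0, -0.0] -> q [-0.35  0.31 -0.29  1.42  0.08  1.43 -1.75] X [0.539 0.293 0.299] err 0.0 zmin 0.299
[... 1312 characters left out ...]
0.299] err 0.0 zmin 0.299
rows 3 [-0.0, -0.0, 29.0] [0.0, -0.0, -0.2] -> q [-0.06  0.41 -0.66  1.52  0.25  1.3   0.65] X [0.538 0.293 0.212] err 0.0 zmin 0.212
rows 6 [-0.0, -0.0, -0.0] [0.0, -0.0, -6.0] -> q [ 0.01  0.44 -0.76  1.52  0.31  1.31  1.25] X [0.538 0.293 0.212] err 0.0 zmin 0.212
rows 6 [-0.0, -0.0, -0.0] [0.0, -0.0, -6.0] -> q [ 0.09  0.47 -0.87  1.52  0.37  1.33  1.84] X [0.538 0.293 0.212] err 0.0 zmin 0.212
rows 21 [0.0, 0.0, -4.0] [0.0, 0.0, -6.9] -> q [-0.19  0.88 -1.41  2.37  1.31  1.21  2.58] X [0.539 0.293 0.296] err 0.357 zmin 0.216
rows 16 [-14.0, 31.0, 2.0] [-0.0, 0.0, 1.7] -> q [ 0.14  0.85 -1.41  2.37  1.15  1.16  2.58] X [ 0.446 -0.238  0.264] err 0.484 zmin 0.264
```

Three hang properly. Regrip the knob at yaw -0.17 for the last turn.

>>> {"fn": "step_arm", "kwargs": {"targets": [{"claw": 60,"delta_pos": [29,-1,0],"rotation": [0,0,0]},{"claw": 60,"delta_pos": [29,-1,0],"rotation": [0,0,0]},{"claw": 60,"delta_pos": [29,-1,0],"rotation": [0,0,0]},{"claw": 60,"delta_pos": [0,0,0],"rotation": [0,0,6]},{"claw": 60,"delta_pos": [0,0,0],"rotation": [0,0,6]},{"claw": 60,"delta_pos": [0,0,0],"rotation": [0,0,6]},{"claw": 60,"delta_pos": [0,0,0],"rotation": [0,0,6]},{"claw": 60,"delta_pos": [0,0,0],"rotation": [0,0,6]},{"claw": 60,"delta_pos": [0,0,0],"rotation": [0,0,6]},{"claw": 60,"delta_pos": [0,0,0],"rotation": [0,0,0]},{"claw": 60,"delta_pos": [0,0,0],"rotation": [0,0,0]}]}}

```text
time: 46.75
tcp_pos: [0.5388, 0.2933, 0.2996]
eef_rot: [-3.13, 0.266, 0.004]
wrist_force: [0.4, -0.1, -0.1]
gripper_width: 0.0653
finger_force: 0.0
```

```bash
python3 - <<'E'
from h import *
goto([.540,.292,.212],-.171); print(env.read_state()["q"].round(2))
E
```

```text
tcp [0.5388 0.2933 0.2996] yaw -0.1694 tilt [-0.003  0.   ] t 46.75 w 0.065
shift [ 1.6  1.  87.6]
turn z 0.09
[-0.41  0.3  -0.21  1.42  0.06  1.43 -2.36]
```

>>> {"fn": "step_arm", "kwargs": {"targets": [{"claw": 60,"delta_pos": [1.5,1,30],"rotation": [0,0,0]},{"claw": 60,"delta_pos": [0,0,30],"rotation": [0,0,0]},{"claw": 60,"delta_pos": [0,0,17],"rotation": [0,0,0]},{"claw": 60,"delta_pos": [0,0,10],"rotation": [0,0,0]},{"claw": 60,"delta_pos": [0,0,0],"rotation": [0,0,0]},{"claw": 255,"delta_pos": [0,0,0],"rotation": [0,0,0]},{"claw": 255,"delta_pos": [0,0,0],"rotation": [0,0,0]},{"claw": 255,"delta_pos": [0,0,0],"rotation": [0,0,0]},{"claw": 255,"delta_pos": [0,0,0],"rotation": [0,0,0]},{"claw": 255,"delta_pos": [0,0,0],"rotation": [0,0,0]}], "newtons": 30}}

```text
time: 47.75
tcp_pos: [0.5406, 0.2926, 0.2146]
eef_rot: [-3.128, 0.27, -0.0]
wrist_force: [0.5, -0.2, 5.7]
gripper_width: 0.016
finger_force: 31.2
```

>>> {"fn": "step_arm", "kwargs": {"targets": [{"claw": 255,"delta_pos": [0,0,0],"rotation": [0,0,-2]},{"claw": 255,"delta_pos": [0,0,0],"rotation": [0,0,-4]},{"claw": 255,"delta_pos": [0,0,0],"rotation": [0,0,-4]},{"claw": 255,"delta_pos": [0,0,0],"rotation": [0,0,-4]},{"claw": 255,"delta_pos": [0,0,0],"rotation": [0,0,-4]},{"claw": 255,"delta_pos": [0,0,0],"rotation": [0,0,-4]},{"claw": 255,"delta_pos": [0,0,0],"rotation": [0,0,-4]},{"claw": 255,"delta_pos": [0,0,0],"rotation": [0,0,-4]},{"claw": 255,"delta_pos": [0,0,0],"rotation": [0,0,-4]},{"claw": 255,"delta_pos": [0,0,0],"rotation": [0,0,-4]}]}}

```text
time: 48.75
tcp_pos: [0.5405, 0.2932, 0.2146]
eef_rot: [-3.044, -0.768, -0.002]
wrist_force: [-0.4, 2.4, 4.7]
gripper_width: 0.0156
finger_force: 31.2
```

>>> {"fn": "step_arm", "kwargs": {"targets": [{"claw": 255,"delta_pos": [0,0,0],"rotation": [0,0,-4]},{"claw": 255,"delta_pos": [0,0,0],"rotation": [0,0,-4]},{"claw": 255,"delta_pos": [0,0,0],"rotation": [0,0,-4]},{"claw": 255,"delta_pos": [0,0,0],"rotation": [0,0,-4]},{"claw": 255,"delta_pos": [0,0,0],"rotation": [0,0,-4]},{"claw": 255,"delta_pos": [0,0,0],"rotation": [0,0,-4]},{"claw": 255,"delta_pos": [0,0,0],"rotation": [0,0,-4]},{"claw": 255,"delta_pos": [0,0,0],"rotation": [0,0,-4]},{"claw": 255,"delta_pos": [0,0,0],"rotation": [0,0,-2]},{"claw": 255,"delta_pos": [0,0,0],"rotation": [0,0,0]},{"claw": 255,"delta_pos": [0,0,0],"rotation": [0,0,0]}]}}

```text
time: 49.85
tcp_pos: [0.5401, 0.2936, 0.2146]
eef_rot: [-2.688, -1.621, -0.002]
wrist_force: [-1.5, 3.3, 5.2]
gripper_width: 0.0152
finger_force: 31.3
```

```bash
python3 - <<'E'
from h import *
goto(None,-.171+1.2566)
E
```

```text
tcp [0.5401 0.2936 0.2146] yaw 1.0855 tilt [-0.     0.003] t 49.85 w 0.015
turn z -0.0
```

>>> {"fn": "step_arm", "kwargs": {"targets": [{"claw": 60,"delta_pos": [0,0,0],"rotation": [0,0,0]},{"claw": 60,"delta_pos": [0,0,0],"rotation": [0,0,0]},{"claw": 60,"delta_pos": [0,0,0],"rotation": [0,0,0]},{"claw": 60,"delta_pos": [0,0,-30],"rotation": [0,0,0]},{"claw": 60,"delta_pos": [0,0,-40],"rotation": [0,0,0]},{"claw": 60,"delta_pos": [0,0,-20],"rotation": [0,0,7]},{"claw": 60,"delta_pos": [0,0,0],"rotation": [0,0,8]},{"claw": 60,"delta_pos": [0,0,0],"rotation": [0,0,8]},{"claw": 60,"delta_pos": [0,0,0],"rotation": [0,0,8]},{"claw": 60,"delta_pos": [0,0,0],"rotation": [0,0,8]},{"claw": 60,"delta_pos": [0,0,0],"rotation": [0,0,8]},{"claw": 60,"delta_pos": [0,0,0],"rotation": [0,0,8]}]}}

```text
time: 51.05
tcp_pos: [0.5404, 0.2919, 0.3035]
eef_rot: [-3.135, -0.185, 0.002]
wrist_force: [0.8, -0.5, -0.2]
gripper_width: 0.0652
finger_force: 0.0
```

```bash
python3 look.py; python3 - <<'E'
from h import *
goto([.449,-.247,.26],0); print(env.read_state()["q"].round(2))
E
```

```text
scene 0.86 [197.4 212.5] 22 43 tray z [ 0.285 -0.29 ] hung z [ 0.362 -0.343]
scene 0.85 [361.4 257.5] 21 49 tray z [ 0.792 -0.194] hung z [ 0.822 -0.256]
scene 0.69 [385.5 150.5] 16 40 tray z [0.575 0.391] hung z [0.625 0.275]
scene 0.68 [247.5 222.5] 22 44 tray z [ 0.445 -0.244] hung z [ 0.508 -0.302]
scene 0.66 [357.5 154.5] 19 39 tray z [0.501 0.303] hung z [0.558 0.195]
scene 0.51 [384.7 138.5] 11 34 tray z [0.524 0.488] hung z [0.579 0.363]
side 0.77 [285.4 121.5] 20 45 tray z [0.585 0.277] hung z [0.555 0.204]
side 0.77 [274.6 303.5] 29 43 tray z [ 0.289 -0.289] hung z [ 0.279 -0.323]
side 0.65 [329.1 260.5] 18 43 tray z [ 0.45  -0.246] hung z [ 0.429 -0.284]
side 0.61 [432.8 195.5] 26 41 tray z [ 0.793 -0.196] hung z [ 0.749 -0.237]
side 0.54 [295.7 102.5] 12 43 tray z [0.657 0.35 ] hung z [0.622 0.272]
tcp [0.5403 0.2921 0.3035] yaw 0.1283 tilt [-0.001  0.001] t 51.25 w 0.065
shift [-159.5  523.    43.1]
turn z 7.35
[-0.36  0.3  -0.27  1.41  0.08  1.44 -2.07]
```

>>> {"fn": "step_arm", "kwargs": {"targets": [{"claw": 60,"delta_pos": [-12,38,0],"rotation": [0,0,0]},{"claw": 60,"delta_pos": [-12,38,0],"rotation": [0,0,0]},{"claw": 60,"delta_pos": [-12,38,0],"rotation": [0,0,0]},{"claw": 60,"delta_pos": [-12,38,0],"rotation": [0,0,0]},{"claw": 60,"delta_pos": [-12,38,0],"rotation": [0,0,0]},{"claw": 60,"delta_pos": [-12,38,0],"rotation": [0,0,0]},{"claw": 60,"delta_pos": [-12,38,0],"rotation": [0,0,0]},{"claw": 60,"delta_pos": [-12,38,0],"rotation": [0,0,0]},{"claw": 60,"delta_pos": [-12,38,0],"rotation": [0,0,0]},{"claw": 60,"delta_pos": [-12,38,0],"rotation": [0,0,0]},{"claw": 60,"delta_pos": [-12,38,0],"rotation": [0,0,0]},{"claw": 60,"delta_pos": [-12,38,0],"rotation": [0,0,0]}]}}

```text
time: 52.45
tcp_pos: [0.4533, -0.1798, 0.3034]
eef_rot: [-3.134, -0.201, 0.001]
wrist_force: [0.2, 0.4, -0.3]
gripper_width: 0.0653
finger_force: 0.0
```

>>> {"fn": "step_arm", "kwargs": {"targets": [{"claw": 60,"delta_pos": [-12,38,0],"rotation": [0,0,0]},{"claw": 60,"delta_pos": [-3,29,0],"rotation": [0,0,0]},{"claw": 60,"delta_pos": [0,0,22],"rotation": [0,0,7.3]},{"claw": 60,"delta_pos": [0,0,21],"rotation": [0,0,0]},{"claw": 60,"delta_pos": [0,0,0],"rotation": [0,0,0]},{"claw": 60,"delta_pos": [0,0,0],"rotation": [0,0,0]}]}}

```text
time: 53.05
tcp_pos: [0.4473, -0.2464, 0.2605]
eef_rot: [-3.14, 0.001, 0.002]
wrist_force: [-0.5, -0.2, 0.7]
gripper_width: 0.0653
finger_force: 0.0
```

```bash
python3 - <<'E'
from h import *
goto([.449,-.246,.148],0); print(env.read_state()["q"].round(2))
im=snap("wrist")
t=proj("wrist",[(.449,-.246,.152)])[0];print("pred tab",t.round())
for r in finder.cut_out("wrist","carrier1")[:4]:
    ys,xs=np.where(r["pixels"]);print(round(r["p"],2),np.round(r["position"]),xs.min(),xs.max(),ys.min(),ys.max(),[ (int(y),int(xs[ys==y].min()),int(xs[ys==y].max())) for y in range(ys.max()-12,ys.max()+1,4) if (ys==y).any()])
E
```

```text
tcp [ 0.4473 -0.2464  0.2605] yaw -0.0006 tilt [-0.001  0.001] t 53.05 w 0.065
shift [  1.8  -0.2 112.5]
turn z -0.03
[ 0.24  0.07  0.18  1.76 -0.01  1.31 -1.14]
pred tab [317. 203.]
0.83 [351. 290.] 337 364 259 330 [(318, 349, 362), (322, 350, 362), (326, 350, 363), (330, 352, 363)]
0.58 [322. 181.] 294 355 154 207 [(195, 314, 354), (199, 314, 335), (203, 314, 335), (207, 333, 334)]
```

>>> {"fn": "step_arm", "kwargs": {"targets": [{"claw": 60,"delta_pos": [1.5,4.5,40],"rotation": [0,0,0]},{"claw": 60,"delta_pos": [0,0,40],"rotation": [0,0,0]},{"claw": 60,"delta_pos": [0,0,20],"rotation": [0,0,0]},{"claw": 60,"delta_pos": [0,0,13],"rotation": [0,0,0]},{"claw": 60,"delta_pos": [0,0,0],"rotation": [0,0,0]},{"claw": 255,"delta_pos": [0,0,0],"rotation": [0,0,0]},{"claw": 255,"delta_pos": [0,0,0],"rotation": [0,0,0]},{"claw": 255,"delta_pos": [0,0,0],"rotation": [0,0,0]},{"claw": 255,"delta_pos": [0,0,0],"rotation": [0,0,0]},{"claw": 255,"delta_pos": [0,0,0],"rotation": [0,0,0]}], "newtons": 40}}

```text
time: 54.15
tcp_pos: [0.4493, -0.2511, 0.1483]
eef_rot: [-3.141, 0.005, -0.001]
wrist_force: [-1.3, 1.0, 6.5]
gripper_width: 0.0176
finger_force: 39.3
```

>>> {"fn": "step_arm", "kwargs": {"targets": [{"claw": 255,"delta_pos": [0,0,-15],"rotation": [0,0,0]},{"claw": 255,"delta_pos": [0,0,-35],"rotation": [0,0,0]},{"claw": 255,"delta_pos": [0,0,-40],"rotation": [0,0,0]},{"claw": 255,"delta_pos": [0,0,-40],"rotation": [0,0,0]},{"claw": 255,"delta_pos": [0,0,-20],"rotation": [0,0,0]},{"claw": 255,"delta_pos": [0,0,0],"rotation": [0,0,0]}]}}

```text
time: 54.75
tcp_pos: [0.4499, -0.2516, 0.3005]
eef_rot: [3.141, -0.005, 0.007]
wrist_force: [-0.0, 0.3, -1.4]
gripper_width: 0.0177
finger_force: 39.5
```

```bash
python3 - <<'E'
from h import *
goto([.4054,.227,.298],.457); print(env.read_state()["q"].round(2))
E
```

```text
tcp [ 0.4499 -0.2516  0.3005] yaw -0.0033 tilt [ 0.004 -0.001] t 54.75 w 0.018
shift [ -46.1 -478.4    1.9]
turn z -26.37
[ 0.24  0.06  0.19  1.69 -0.01  1.39 -1.14]
```

>>> {"fn": "step_arm", "kwargs": {"targets": [{"claw": 255,"delta_pos": [-3,-30,0],"rotation": [0,0,0]},{"claw": 255,"delta_pos": [-4,-41,0],"rotation": [0,0,0]},{"claw": 255,"delta_pos": [-4,-41,0],"rotation": [0,0,0]},{"claw": 255,"delta_pos": [-4,-41,0],"rotation": [0,0,0]},{"claw": 255,"delta_pos": [-4,-41,0],"rotation": [0,0,0]},{"claw": 255,"delta_pos": [-4,-41,0],"rotation": [0,0,0]},{"claw": 255,"delta_pos": [-4,-41,0],"rotation": [0,0,0]},{"claw": 255,"delta_pos": [-4,-41,0],"rotation": [0,0,0]},{"claw": 255,"delta_pos": [-4,-41,0],"rotation": [0,0,0]},{"claw": 255,"delta_pos": [-4,-41,0],"rotation": [0,0,0]},{"claw": 255,"delta_pos": [-4,-41,0],"rotation": [0,0,0]},{"claw": 255,"delta_pos": [-3,-38,0],"rotation": [0,0,0]}]}}

```text
time: 55.95
tcp_pos: [0.4034, 0.2287, 0.2966]
eef_rot: [-3.141, 0.004, 0.004]
wrist_force: [0.2, -0.6, -2.2]
gripper_width: 0.0176
finger_force: 39.5
```

>>> {"fn": "step_arm", "kwargs": {"targets": [{"claw": 255,"delta_pos": [0,0,0],"rotation": [0,0,-6.6]},{"claw": 255,"delta_pos": [0,0,0],"rotation": [0,0,-6.6]},{"claw": 255,"delta_pos": [0,0,0],"rotation": [0,0,-6.6]},{"claw": 255,"delta_pos": [0,0,0],"rotation": [0,0,-6.6]},{"claw": 255,"delta_pos": [0,0,0],"rotation": [0,0,0]},{"claw": 255,"delta_pos": [0,0,0],"rotation": [0,0,0]}]}}

```text
time: 56.55
tcp_pos: [0.4041, 0.2269, 0.2969]
eef_rot: [-3.06, -0.707, 0.003]
wrist_force: [0.0, -0.4, -1.6]
gripper_width: 0.0173
finger_force: 39.5
```

```bash
python3 - <<'E'
from h import *
from scipy.spatial.transform import Rotation
goto([.4054,.2268,.231],.457); print(env.read_state()["q"].round(2))
for n in("scene","side"):
  snap(n)
  for t in("tree","carrier1"):
    for r in finder.cut_out(n,t)[:9]:
      ys,xs=np.where(r["pixels"])
      if abs(xs.mean()-350)<80 and ys.mean()<210 or n=="side" and ys.mean()<190: print(n,t,round(r["p"],2),xs.min(),xs.max(),ys.min(),ys.max())
# where the branch tip should be
c=.457;print("tip",[proj(n,[(.5403-.119*np.cos(c),.2925-.119*np.sin(c),.183)])[0].round(1) for n in("scene","side")])
E
```

```text
tcp [0.4041 0.2269 0.2969] yaw 0.4541 tilt [-0.002  0.001] t 56.55 w 0.017
shift [ 1.2  0.8 65.9]
turn z -0.16
[-0.22 -0.03 -0.38  1.78 -0.01  1.38 -1.71]
scene tree 0.74 332 392 139 179
scene carrier1 0.9 347 364 152 192
scene carrier1 0.68 375 387 138 171
scene carrier1 0.65 375 389 149 189
scene carrier1 0.55 320 329 129 157
side tree 0.95 239 306 102 157
side carrier1 0.77 294 304 103 144
side carrier1 0.66 277 297 121 165
side carrier1 0.57 224 246 114 153
side carrier1 0.52 262 281 89 129
tip [array([333.6, 147.8]), array([243. , 134.5])]
```

The branch tip is where expected (scene 332, side 239). Insert.

>>> {"fn": "step_arm", "kwargs": {"targets": [{"claw": 255,"delta_pos": [1,0,30],"rotation": [0,0,0]},{"claw": 255,"delta_pos": [0,0,26],"rotation": [0,0,0]},{"claw": 255,"delta_pos": [0,0,10],"rotation": [0,0,0]},{"claw": 255,"delta_pos": [0,0,0],"rotation": [0,0,0]},{"claw": 255,"delta_pos": [0,0,0],"rotation": [0,0,0]},{"claw": 255,"delta_pos": [8,0,0],"rotation": [0,0,0]},{"claw": 255,"delta_pos": [8,0,0],"rotation": [0,0,0]},{"claw": 255,"delta_pos": [8,0,0],"rotation": [0,0,0]},{"claw": 255,"delta_pos": [8,0,0],"rotation": [0,0,0]}]}}

```text
time: 57.75
tcp_pos: [0.4348, 0.2422, 0.2319]
eef_rot: [-3.058, -0.712, 0.001]
wrist_force: [0.2, 0.3, -1.5]
gripper_width: 0.0174
finger_force: 39.6
```

>>> {"fn": "step_arm", "kwargs": {"targets": [{"claw": 255,"delta_pos": [8,0,0],"rotation": [0,0,0]},{"claw": 255,"delta_pos": [8,0,0],"rotation": [0,0,0]},{"claw": 255,"delta_pos": [8,0,0],"rotation": [0,0,0]},{"claw": 255,"delta_pos": [8,0,0],"rotation": [0,0,0]},{"claw": 255,"delta_pos": [0,0,0],"rotation": [0,0,0]},{"claw": 255,"delta_pos": [0,0,10],"rotation": [0,0,0]},{"claw": 255,"delta_pos": [0,0,10],"rotation": [0,0,0]},{"claw": 255,"delta_pos": [0,0,5],"rotation": [0,0,0]},{"claw": 255,"delta_pos": [0,0,0],"rotation": [0,0,0]},{"claw": 255,"delta_pos": [0,0,0],"rotation": [0,0,0]}]}}

```text
time: 58.75
tcp_pos: [0.4624, 0.2559, 0.2066]
eef_rot: [-3.058, -0.712, 0.002]
wrist_force: [-0.2, 0.5, -0.3]
gripper_width: 0.0172
finger_force: 39.5
```

>>> {"fn": "step_arm", "kwargs": {"targets": [{"claw": 255,"delta_pos": [0,0,1.5],"rotation": [0,0,0]},{"claw": 255,"delta_pos": [0,0,0],"rotation": [0,0,0]},{"claw": 120,"delta_pos": [0,0,0],"rotation": [0,0,0]},{"claw": 120,"delta_pos": [0,0,0],"rotation": [0,0,0]},{"claw": 120,"delta_pos": [0,0,0],"rotation": [0,0,0]},{"claw": 120,"delta_pos": [0,0,0],"rotation": [0,0,0]},{"claw": 120,"delta_pos": [0,0,-20],"rotation": [0,0,0]},{"claw": 120,"delta_pos": [0,0,-30],"rotation": [0,0,0]},{"claw": 60,"delta_pos": [0,0,-45],"rotation": [0,0,0]},{"claw": 60,"delta_pos": [0,0,-45],"rotation": [0,0,0]},{"claw": 60,"delta_pos": [-20,20,0],"rotation": [0,0,0]},{"claw": 60,"delta_pos": [0,0,0],"rotation": [0,0,0]}]}}

```text
time: 59.95
tcp_pos: [0.4541, 0.2268, 0.3468]
eef_rot: [-3.06, -0.708, -0.003]
wrist_force: [0.5, -0.7, -0.8]
gripper_width: 0.0653
finger_force: 0.0
```

>>> {"fn": "step_arm", "kwargs": {"targets": [{"claw": 60,"delta_pos": [0,40,0],"rotation": [0,0,0]},{"claw": 60,"delta_pos": [0,40,0],"rotation": [0,0,0]},{"claw": 60,"delta_pos": [0,0,0],"rotation": [0,0,6.5]},{"claw": 60,"delta_pos": [0,0,0],"rotation": [0,0,6.5]},{"claw": 60,"delta_pos": [0,0,0],"rotation": [0,0,6.5]},{"claw": 60,"delta_pos": [0,0,0],"rotation": [0,0,6.5]},{"claw": 60,"delta_pos": [0,0,0],"rotation": [0,0,0]},{"claw": 60,"delta_pos": [0,0,0],"rotation": [0,0,0]},{"claw": 60,"delta_pos": [0,0,0],"rotation": [0,0,0]}]}}

```text
time: 60.85
tcp_pos: [0.4889, 0.1574, 0.3448]
eef_rot: [-3.14, -0.01, 0.002]
wrist_force: [0.3, -0.3, -0.6]
gripper_width: 0.0654
finger_force: 0.0
```

```bash
python3 look.py; python3 - <<'E'
from h import *
goto(None)
# tray & rail lines: near/far wall
for n in("scene","side","wrist"):
  im=snap(n,"end_"+n)
  for t,z in(("tray",.035),("rail",.012)):
    for r in finder.cut_out(n,t)[:1]:
      m=r["pixels"].astype(np.uint8); c=max(cv2.findContours(m,0,2)[0],key=cv2.contourArea)[:,0]
      w=ray(n,c,z)[:,:2].astype(np.float32); b=cv2.minAreaRect((w*1000).astype(np.float32)); print(n,t,round(r["p"],2),np.round(b[0]),np.round(b[1]),round(b[2],1))
E
```

```text
scene 0.91 [385.  150.5] 14 40 tray z [0.573 0.39 ] hung z [0.624 0.274]
scene 0.67 [197.2 212.5] 23 43 tray z [ 0.284 -0.291] hung z [ 0.362 -0.344]
scene 0.64 [357.5 153.5] 19 40 tray z [0.497 0.31 ] hung z [0.554 0.202]
scene 0.62 [361.2 257.5] 21 49 tray z [ 0.791 -0.195] hung z [ 0.822 -0.256]
scene 0.6 [342.5 142.5] 9 39 tray z [0.399 0.362] hung z [0.466 0.249]
side 0.84 [274.4 304.5] 28 43 tray z [ 0.288 -0.291] hung z [ 0.277 -0.325]
side 0.81 [249.7 122.5] 19 43 tray z [0.486 0.326] hung z [0.462 0.25 ]
side 0.81 [285.8 122.5] 19 44 tray z [0.584 0.272] hung z [0.554 0.199]
side 0.6 [406.9 332.5] 44 48 tray z [ 0.504 -0.484] hung z [ 0.479 -0.506]
side 0.58 [432.4 195.5] 25 41 tray z [ 0.792 -0.195] hung z [ 0.748 -0.237]
side 0.54 [264.5 100.5] 20 30 tray z [0.573 0.409] hung z [0.543 0.327]
side 0.52 [295.7 104.5] 11 41 tray z [0.652 0.34 ] hung z [0.617 0.263]
tcp [0.489  0.1572 0.345 ] yaw 0.0046 tilt [-0.001  0.001] t 61.05 w 0.065
scene tray 0.93 [ 499. -159.] [312. 173.] 89.9
scene rail 0.78 [ 402. -323.] [69. 39.] 82.9
side tray 0.59 [ 486. -158.] [309. 159.] 89.6
side rail 0.73 [ 400. -134.] [459.  30.] 89.6
wrist tray 0.82 [ 490. -143.] [301. 151.] 89.6
wrist rail 0.92 [405.  11.] [ 32. 180.] 0.3
```

```bash
python3 -c "
from station import job
print(job.hand_in())"
```

```text
the job is handed in; nothing more can be done
None
```

I handed the job in at about 61 s. By the last camera check, all three carriers from the tray hang on branches of their own, and the tray is still square against the rail. The first carrier was last seen on its branch in the scene camera just before the final carrier was hung.

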